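# Screw down sample jar lids and gauge them

### The arm

A 6-joint arm with a two-finger parallel gripper is mounted at the origin on the work surface. World frame = base frame: x ahead of the robot, y to its left, z up, the work surface at z = 0. Lengths are in m, angles in rad, forces in N, time in s.
With the tool pointing down it reaches from about 0.3 to 0.75 m from the base axis. Payload 8.5 kg.
Tool frame: the origin (TCP) lies midway between the tips of the shut fingers; the grasp point (between the pads) lies 19 mm behind it; x points along the fingers, z is the direction in which the jaws open and shut, and the axes are right-handed (so a half turn about x gives the same grasp; the last joint's range is limited). The gripper opens to 88 mm and grips with 3 to 60 N. Pads are 18 mm wide; open, the fingers measure 123 mm over their backs; the gripper's body (75 mm by 187 mm) begins 45 mm behind the grasp point.
Start: joints at [0.934, 0.381, 1.297, -0, 1.464, -0.215], TCP at [0.225, 0.502, 0.239] pointing down, gripper open.
Joint ranges: [-3.11, 3.11], [-0.89, 2.33], [0.22, 2.48], [-1.42, 4.56], [0.17, 2.85], [-2.88, 2.88]. Speed limits (rad/s): [2.39, 2.39, 3.14, 3.14, 3.14, 3.14].

### API

Orientations are given as a rotation vector (axis times angle).
In Python, from station import r gives the robot as it stands.
- The arm moves only by the tool carry_out, never from a script. Its argument "motion" is text: rows parted by semicolons, each of 5 numbers parted by spaces: the closure, from 0 (fully open) to 1 (shut), then the shift along the tool's x, y, z in mm, then the turn about the tool's x in rad. A call has 1 to 5 rows; each row is the pose to reach, as a shift and turn from the pose measured when the call began, along the tool's axes at that moment; what a row does not reach only later rows make up. A row lasts 1/10 s, in which the tool goes at most 50 mm and 8.59 degrees, less where a joint would pass 70% of its speed; a pose out of reach is approached as far as the arm can. A call with a gripper value outside its range is refused whole. The fingers move at their own pace and stop on an object; "squeeze" is the grip in N (left out, the last holds). Time passes only in rows, so rows that repeat a pose let the fingers close. It gives the time, the measured TCP pose, the force and the opening at its end, in the units of the state.
- r.get_state(): the state, without advancing time (a new reading comes with each control period).
- r.snapshot(name): name is "scene" or "top" or "wrist"; returns a dict with "img" (400x640x3 uint8, red, green, blue), "depth" (400x640 float32, m along the optical axis (not along the pixel's ray), 0 where there is no reading), "K" (3x3 intrinsics, pixels), "k1" (the pictures are not rectified: a ray, as slopes to the right and down, at radius r is drawn at 1 + k1 r^2 times it, then the intrinsics apply), "view" (4x4, takes a point from world to camera coordinates); the wrist camera has in their place "T_tool_cam" (4x4, takes a point from camera to tool coordinates, whose origin is the TCP and whose axes are the tool frame's). Camera axes: x right, y down, z forward; pixel columns grow to the right and rows downward; lengths in m; the calibration is good to about 2 mm. A picture is of the moment at which its call begins: read the wrist's pose just before it.
- r.close_job(): hands the job in, once; it reports no verdict.
The state is a dict: "clock": time; "joint_pos": joint angles; "joint_vel": joint speeds; "effort": joint torques, N m; "tcp_pos": TCP position; "tool_rot": TCP orientation; "force": force on the tool from outside, world axes, zero at the start; "torque": the same for the moment, N m; "gripper_width": finger opening in m.
Only numpy, scipy, OpenCV 4.12 (cv2) and the standard library are available. Lean on these libraries where they do the work, as an engineer would, in place of code of your own. Each camera call takes 0.05 s, during which the arm holds its last target. There are 200 camera calls.

### The job

Screw each lid lying on the bench fully home on the jar of its own size in the rack; a lid enters its thread only after it has been turned backward until it drops, and is then turned forward until it is tight. When all of them are on, prove the bridge gauge on the steel reference pillar and then check every lid with it, larger lid before smaller: each time lower it over the thing until both its legs stand square on the rack and its foot rests on the pillar's top or the lid's grip bar for a moment. Then stand the gauge upright back on the middle of its mat, and leave the other things on the bench alone.

Things in the scene. Friction and masses are not known exactly. Their poses are not given: they have to be found in the camera images.
- rack: fixed aluminium rack, 120 x 430 mm (its x, y), flat deck 50 mm above the bench, with four places in a row along its y, 105 mm apart: three jars and the reference pillar, in any order. Origin at the centre of its underside.
- pillar: fixed plain steel reference pillar on the rack, 28 mm across with a 48 mm foot flange, as tall as the grip bar of a lid that is fully home: its flat top is 54.5 mm above the deck. Origin on its axis at deck level, z up.
- mat: thin dark rubber mat, 110 x 140 mm (x, y), flat on the bench, where the gauge stands. Origin at its centre.
- gauge: loose upright bridge-shaped height gauge, 0.37 kg. Origin midway between the undersides of its two legs, z up. Steel legs, 50 mm (x) by 9 mm (y), at y = +-37 to +-46 mm, carry a bridge 70 to 82 mm up; the sprung foot hangs under its middle. It fits over a lid in the rack only with its y about along the rack's y, the legs standing between the jars.
- gauge_grip (a point): middle of the gauge's black grip block, 100 mm above the gauge's origin; the block is 16 mm thick (gauge's x), 44 mm long (y), 36 mm tall, standing on the bridge: pinch it across its x from above.
- gauge_foot (a joint): slide of the gauge's foot (22 mm disc), in m: 0 = fully out, underside 30 mm above the leg undersides; grows as it is pushed up, to 0.033, against 0.3 N at first, 1.1 N at the end. Legs on the rack deck and foot on the pillar, or on the bar of a lid fully home: 0.0245; a lid dropped into its thread but not turned reads 0.0275 or more.
- gauge_tip (a point): centre of the underside of the gauge's foot.
- jar_large: large jar, fixed in the rack; only its white neck shows. Origin on its axis at deck level, z up; rim 24.5 mm up, tapered over its top 8 mm to guide the lid; thread outer diameter 56 mm, neck 47 mm. Three right-handed thread starts 120 degrees apart, at an unmarked angle (to be felt for); a lid holds in it by friction. Lid home: its origin 3 mm above this one.
- lid_large: large blue screw lid, loose, skirt down, 64 mm across, 60 to 90 g. Origin: centre of the skirt's lower edge, z up. Flat top 25.6 mm up; on it an upright grip bar along the lid's x, 58 mm long, 14 mm thick (y), from 25.6 to 51.6 mm up. None if absent in this run. How it screws on: see the lid_large_top entry.
- lid_large_top (a point): centre of the top of the lid's grip bar. Set on the neck, the lid rides on the threads, origin 8 to 14 mm above the jar's; turned clockwise (from above) there it usually jams on a stop. Turned anticlockwise by up to 120 degrees it rises a little, drops about 6 mm (origin then about 6 mm above the jar's) and meets a stop; then clockwise 70 to 85 degrees draws it home and tight.
- jar_medium: medium jar, fixed in the rack; only its white neck shows. Origin on its axis at deck level, z up; rim 24.5 mm up, tapered over its top 8 mm to guide the lid; thread outer diameter 46 mm, neck 37 mm. Three right-handed thread starts 120 degrees apart, at an unmarked angle (to be felt for); a lid holds in it by friction. Lid home: its origin 3 mm above this one.
- lid_medium: medium blue screw lid, loose, skirt down, 54 mm across, 60 to 90 g. Origin: centre of the skirt's lower edge, z up. Flat top 25.6 mm up; on it an upright grip bar along the lid's x, 48 mm long, 14 mm thick (y), from 25.6 to 51.6 mm up. None if absent in this run. How it screws on: see the lid_medium_top entry.
- lid_medium_top (a point): centre of the top of the lid's grip bar. Set on the neck, the lid rides on the threads, origin 8 to 14 mm above the jar's; turned clockwise (from above) there it usually jams on a stop. Turned anticlockwise by up to 120 degrees it rises a little, drops about 6 mm (origin then about 6 mm above the jar's) and meets a stop; then clockwise 70 to 85 degrees draws it home and tight.
- jar_small: small jar, fixed in the rack; only its white neck shows. Origin on its axis at deck level, z up; rim 24.5 mm up, tapered over its top 8 mm to guide the lid; thread outer diameter 36 mm, neck 27 mm. Three right-handed thread starts 120 degrees apart, at an unmarked angle (to be felt for); a lid holds in it by friction. Lid home: its origin 3 mm above this one.
- lid_small: small blue screw lid, loose, skirt down, 44 mm across, 60 to 90 g. Origin: centre of the skirt's lower edge, z up. Flat top 25.6 mm up; on it an upright grip bar along the lid's x, 38 mm long, 14 mm thick (y), from 25.6 to 51.6 mm up. None if absent in this run. How it screws on: see the lid_small_top entry.
- lid_small_top (a point): centre of the top of the lid's grip bar. Set on the neck, the lid rides on the threads, origin 8 to 14 mm above the jar's; turned clockwise (from above) there it usually jams on a stop. Turned anticlockwise by up to 120 degrees it rises a little, drops about 6 mm (origin then about 6 mm above the jar's) and meets a stop; then clockwise 70 to 85 degrees draws it home and tight.
- squeeze_bottle: red bottle, 56 mm wide, 160 mm tall; not part of the job.
- tip_box: box of pipette tips, 85 x 120 x 65 mm; not part of the job.
Mind the look-alikes: they are no part of the job. What is shaped like the gauge but yellow is not meant.

How it is judged:
By the outcome, as a careful person would: the job done as asked, in the order asked, and still so for the second after the job is handed in, with the robot touching nothing.
Of lid_large, lid_medium, lid_small only 2 to 3 are there at a start; the rules pass over those that are not, and their reading is None.
At some moment in a run one of lid_large, lid_medium, lid_small may be knocked a few centimetres aside while the robot is not near it.
It also fails if it takes over 210 s, if anything falls off the work surface, if the arm or the gripper's body presses on something with over 40 N, if the wrist force passes 120 N, or if a joint passes its speed limit or range.

## Working session

There is one attempt and no reset: what is moved stays moved. The work goes in short steps, Python scripts to look and compute and a tool call to move; the robot and the scene stay as the last step left them, time stands still between calls to the robot, and variables do not carry over. Pictures are saved under pics/ and viewed, about 12 in all and at most 16, crops included, and the job is handed in when it is done.

Besides the shell and the picture viewer there is one more tool, called after ">>>" as name(argument=value, ...), one argument or row to a line, values as JSON. carry_out: Moves the arm, as the interface text tells. Its arguments: {"type":"object","properties":{"motion":{"type":"string"},"squeeze":{"type":"number"}},"required":["motion"]}

```bash
ls; mkdir -p pics; cat > h.py <<'E'
import numpy as np, cv2
from scipy.spatial.transform import Rotation as R
from station import r
def cam(n):
    s=r.get_state(); d=r.snapshot(n)
    if "view" in d: T=np.linalg.inv(np.array(d["view"]))
    else:
        W=np.eye(4); W[:3,:3]=R.from_rotvec(s["tool_rot"]).as_matrix(); W[:3,3]=s["tcp_pos"]; T=W@np.array(d["T_tool_cam"])
    d["T"]=T; return d
def rays(d,uv):
    uv=np.asarray(uv,float).reshape(-1,1,2)
    p=cv2.undistortPoints(uv,np.array(d["K"],float),np.array([d["k1"],0,0,0.]))[:,0]
    return np.c_[p,np.ones(len(p))]
def onz(d,uv,z):
    v=rays(d,uv)@d["T"][:3,:3].T; o=d["T"][:3,3]
    return o+v*((z-o[2])/v[:,2])[:,None]
def cloud(d):
    h,w=d["depth"].shape; u,v=np.meshgrid(np.arange(w),np.arange(h))
    P=rays(d,np.c_[u.ravel(),v.ravel()])*d["depth"].reshape(-1,1)
    P=P@d["T"][:3,:3].T+d["T"][:3,3]; P[d["depth"].ravel()==0]=np.nan
    return P.reshape(h,w,3)
def save(d,n): cv2.imwrite("pics/"+n,d["img"][:,:,::-1])
E
python3 - <<'E'
from h import *
print(r.get_state())
for n in("scene","top"):
    d=cam(n); save(d,n+"0.png"); print(n,d["T"].round(3),d["K"][0][0],d["k1"],(d["depth"]>0).mean())
    np.savez(n+"0.npz",**d)
E
```

```text
pics
{'clock': 0.0, 'joint_pos': array([ 9.33703397e-01,  3.81201234e-01,  1.29824851e+00, -1.75560183e-05,
        1.46356069e+00, -2.15329451e-01]), 'joint_vel': array([-0.00079859,  0.0008899 , -0.00112995,  0.00116844,  0.00124246,
        0.0004148 ]), 'effort': array([-9.34504824e-04, -4.37937033e+01, -2.24551588e+01,  7.11710542e-02,
        3.53465835e-02, -8.19117940e-05]), 'tcp_pos': array([0.22501071, 0.50157189, 0.23813908]), 'tool_rot': array([-0.89376126,  1.38105635,  0.89291513]), 'force': array([ 0.07531559, -0.28262303, -0.75999428]), 'torque': array([-0.01383018, -0.0597616 , -0.0195042 ]), 'gripper_width': 0.08824136114349602}
scene [[ 0.835  0.363 -0.413  0.992]
 [ 0.55  -0.576  0.605 -0.779]
 [-0.018 -0.732 -0.681  0.952]
 [ 0.     0.     0.     1.   ]] 414.77701529867386 -0.10042176346806853 0.9959765625
top [[-0.014 -0.985  0.171  0.308]
 [-1.     0.014 -0.004  0.002]
 [ 0.002 -0.171 -0.985  1.05 ]
 [ 0.     0.     0.     1.   ]] 405.9669319513851 0.03203912698414869 0.996125
```

View pics/top0.png

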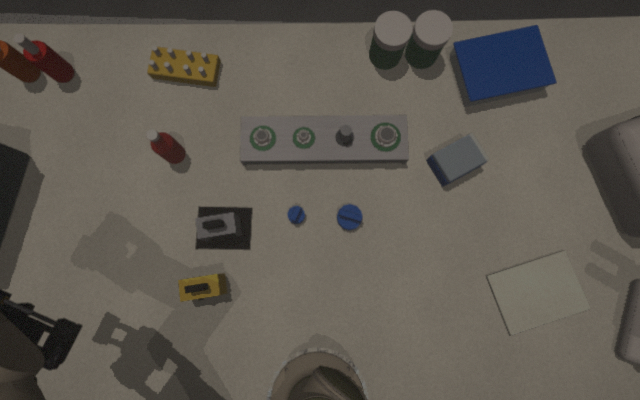

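View pics/scene0.png

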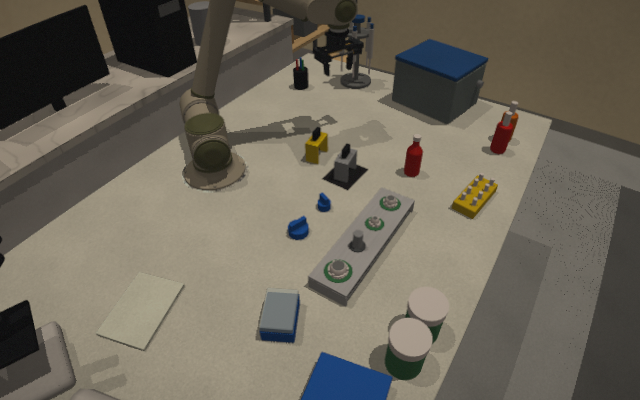

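Top view: rack along columns 240–408, row 138. Jars are at (262,137), (303,137) and (386,136), and the pillar is at (345,134). The two blue lids are at (349,217) and (297,214). Gauge candidates are the grey one on the dark mat at (217,225) and the yellow one at (201,288). Only the grey one, with its steel legs, fits the description. I'll confirm it in an enlarged crop and measure.

```bash
cat > meas.py <<'E'
from h import *
def blobs(d,m,amin=60):
    n,l,st,c=cv2.connectedComponentsWithStats(m.astype(np.uint8)); return [(l==i) for i in range(1,n) if st[i,4]>amin]
E
python3 - <<'E'
from meas import *
for n in("top","scene"):
    d=dict(np.load(n+"0.npz")); P=cloud(d); hsv=cv2.cvtColor(d["img"],cv2.COLOR_RGB2HSV)
    if n=="top":
        c=d["img"][90:310,170:430]; cv2.imwrite("pics/crop.png",np.clip(cv2.resize(c,None,fx=3,fy=2.7,interpolation=2)[:,:,::-1]*1.7,0,255))
    X,Y,Z=P[...,0],P[...,1],P[...,2]
    blue=(hsv[...,0]>100)&(hsv[...,0]<130)&(hsv[...,1]>130)&(Z<.07)&(X<.5)&(X>.2)&(abs(Y)<.3)
    for b in blobs(d,blue):
        top=b&(Z>.042); q=P[top&(Z<.058)]; fl=b&(Z>.018)&(Z<.032); f=P[fl]
        (cc,wh,a)=cv2.minAreaRect(q[:,:2].astype(np.float32)*1000)
        print(n,"lid",b.sum(),"bar",q.mean(0).round(4),np.round(cc,1),np.round(wh,1),round(a,1),np.percentile(q[:,2],95).round(4),"all",np.round(np.c_[np.nanpercentile(P[b],1,0),np.nanpercentile(P[b],99,0)],3).tolist())
    gr=(hsv[...,0]>40)&(hsv[...,0]<90)&(hsv[...,1]>70)&(Z>.03)&(Z<.1)&(X>.35)&(X<.65)&(abs(Y)<.3)
    for b in blobs(d,gr,30):
        uv=np.argwhere(b)[:,::-1].astype(np.float32); (cc,wh,a)=cv2.minAreaRect(uv); 
        print(n,"green",np.round(cc,1),np.round(wh,1),onz(d,[cc],.052).round(4))
    deck=(Z>.044)&(Z<.056)&(X>.35)&(X<.65)&(abs(Y)<.35)
    q=P[deck]; (cc,wh,a)=cv2.minAreaRect(q[:,:2].astype(np.float32)*1000); print(n,"deck",np.round(cc,1),np.round(wh,1),a,np.median(q[:,2]))
    pil=(Z>.098)&(Z<.112)&(X>.38)&(X<.6)&(Y>-.2)&(Y<.2)
    for b in blobs(d,pil,15): print(n,"pillar",P[b].mean(0).round(4),b.sum())
    gm=(Z>.11)&(Z<.128)&(X>.15)&(X<.45)&(Y>.12)&(Y<.4)
    for b in blobs(d,gm,15):
        q=P[b];(cc,wh,a)=cv2.minAreaRect(q[:,:2].astype(np.float32)*1000); print(n,"grip",q.mean(0).round(4),np.round(cc,1),np.round(wh,1),a,d["img"][b].mean(0).round())
    gm=(Z>.075)&(Z<.088)&(X>.15)&(X<.45)&(Y>.12)&(Y<.4)
    for b in blobs(d,gm,15):
        q=P[b];(cc,wh,a)=cv2.minAreaRect(q[:,:2].astype(np.float32)*1000); print(n,"bridge",q.mean(0).round(4),np.round(cc,1),np.round(wh,1),a,d["img"][b].mean(0).round())
    mat=(abs(Z)<.008)&(hsv[...,2]<75)&(X>.2)&(X<.4)&(Y>.1)&(Y<.36)
    for b in blobs(d,mat,200):
        q=P[b];(cc,wh,a)=cv2.minAreaRect(q[:,:2].astype(np.float32)*1000); print(n,"mat",np.round(cc,1),np.round(wh,1),a,b.sum())
E
```

```text
top lid 156 bar [ 0.4418 -0.0862  0.0505] [441.5 -87. ] [52.4 11.6] 71.9 0.0543 all [[0.431, 0.467], [-0.114, -0.063], [0.022, 0.055]]
top lid 75 bar [0.4462 0.049  0.0503] [447.6  48.7] [10.6 31.6] 66.6 0.0525 all [[0.432, 0.465], [0.04, 0.065], [0.021, 0.053]][ WARN:0@0.658] global loadsave.cpp:1063 imwrite_ Unsupported depth image for selected encoder is fallbacked to CV_8U.
<stdin>:11: RuntimeWarning: Mean of empty slice.
  ret = um.true_divide(
Traceback (most recent call last):
IndexError: index -1 is out of bounds for axis 0 with size 0
```

View pics/crop.png

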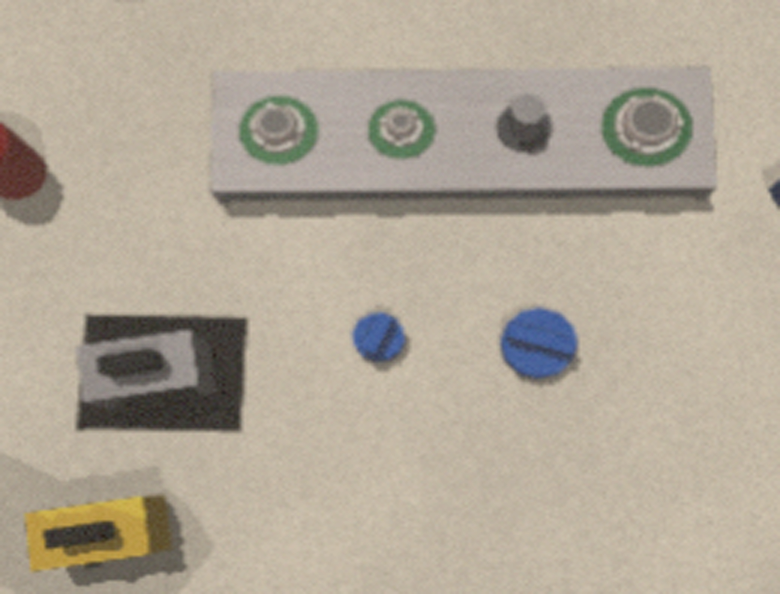

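The crop confirms the grey bridge gauge on the dark mat; the yellow one lies off it. The lid widths (75 and 52 px, ratio 0.69 = 44/64) make them large and small. Next, the fuller measurement with relaxed masks.

```bash
cat >> meas.py <<'E'
def rect(q): 
    cc,wh,a=cv2.minAreaRect(q[:,:2].astype(np.float32)*1000)
    if wh[0]<wh[1]: wh=wh[::-1];a+=90
    return "c",np.round(cc,1).tolist(),"wh",np.round(wh,1).tolist(),"long-axis deg",round(a%180,1)
def report(d,n):
    P=cloud(d); I=d["img"].astype(int); X,Y,Z=P[...,0],P[...,1],P[...,2]; z0=np.nan_to_num(Z,nan=-1)
    blue=(I[...,2]>1.35*I[...,0])&(I[...,2]>60)&(z0<.07)&(X<.5)&(X>.2)&(abs(Y)<.3)
    for b in blobs(d,cv2.morphologyEx(blue.astype(np.uint8),3,np.ones((5,5))),60):
        f=P[b&(abs(z0-.0256)<.006)]; t=P[b&(z0>.04)]
        uv=np.argwhere(b).mean(0)[::-1].round(); print(n,"lid",uv,b.sum(),"bar",rect(t) if len(t)>5 else None,len(t),"flat",rect(f) if len(f)>5 else None)
    gr=(I[...,1]>1.2*I[...,0])&(I[...,1]>1.1*I[...,2])&(X>.4)&(X<.7)&(abs(Y)<.3)
    for b in blobs(d,gr,25):
        u=np.argwhere(b)[:,::-1].astype(np.float32); q=onz(d,u,.0505); 
        c,ab,a=cv2.fitEllipse(cv2.convexHull(q[:,:2].astype(np.float32)*1000)); print(n,"green",u.mean(0).round(),np.round(c,1),np.round(ab,1))
    deck=(Z>.046)&(Z<.055)&(X>.4)&(X<.7)&(abs(Y)<.3)
    for b in blobs(d,deck,500): print(n,"deck",rect(P[b]),np.median(Z[b]))
    for nm,lo,hi,bx in(("pillar",.095,.115,(.4,.7,-.2,.2)),("rims",.068,.08,(.4,.7,-.25,.25)),("grip",.111,.126,(.2,.5,.1,.45)),("bridge",.074,.09,(.2,.5,.1,.45))):
        m=(Z>lo)&(Z<hi)&(X>bx[0])&(X<bx[1])&(Y>bx[2])&(Y<bx[3])
        for b in blobs(d,m,12): print(n,nm,np.argwhere(b).mean(0)[::-1].round(),b.sum(),rect(P[b]),np.median(Z[b]).round(4),I[b].mean(0).round())
    mat=(z0<.006)&(I.max(2)<70)&(X>.2)&(X<.5)&(Y>.1)&(Y<.36)
    for b in blobs(d,mat,200): print(n,"mat",b.sum(),rect(P[b]))
E
python3 - <<'E'
from meas import *
for n in("top","scene"): report(dict(np.load(n+"0.npz")),n)
E
```

```text
top lid [349. 217.] 490 bar ('c', [439.8, -88.3], 'wh', [56.1, 14.1], 'long-axis deg', 72.2) 140 flat ('c', [440.2, -87.0], 'wh', [63.0, 58.4], 'long-axis deg', 164.8)
top lid [296. 214.] 218 bar ('c', [447.4, 47.6], 'wh', [37.9, 14.2], 'long-axis deg', 155.5) 89 flat ('c', [447.3, 47.4], 'wh', [42.0, 36.8], 'long-axis deg', 80.1)
top green [384. 138.] [ 642.  -183.3] [73.7 73.8]
top green [263. 139.] [643.1 130.8] [63.7 64.1]
top green [303. 139.] [642.1  26. ] [52.8 53.9]
top deck ('c', [639.7, -27.5], 'wh', [428.6, 120.7], 'long-axis deg', 90.0) 0.0492764615396839
top pillar [346. 131.] 106 ('c', [640.9, -79.5], 'wh', [27.8, 24.7], 'long-axis deg', 3.0) 0.1032 [79. 76. 74.]
top rims [387. 134.] 231 ('c', [641.8, -183.7], 'wh', [43.5, 43.0], 'long-axis deg', 173.2) 0.0736 [78. 74. 70.]
top rims [262. 135.] 140 ('c', [642.2, 129.4], 'wh', [33.8, 30.1], 'long-axis deg', 179.4) 0.0732 [81. 77. 72.]
top rims [304. 136.] 69 ('c', [640.9, 24.7], 'wh', [23.6, 22.2], 'long-axis deg', 39.4) 0.0721 [83. 79. 74.]
top rims [344. 138.] 20 ('c', [632.7, -77.6], 'wh', [26.0, 10.2], 'long-axis deg
[... 1860 characters left out ...]
 'long-axis deg', 18.9) 0.0738 [57. 55. 53.]
scene rims [338. 266.] 158 ('c', [648.4, -186.7], 'wh', [40.3, 37.7], 'long-axis deg', 113.4) 0.073 [100.  95.  87.]
scene grip [316. 130.] 29 ('c', [278.4, 270.6], 'wh', [42.7, 14.7], 'long-axis deg', 100.7) 0.1134 [28. 28. 27.]
scene grip [346. 147.] 36 ('c', [424.5, 236.4], 'wh', [48.3, 16.1], 'long-axis deg', 100.7) 0.1134 [27. 27. 26.]
scene bridge [317. 140.] 159 ('c', [278.1, 271.2], 'wh', [98.2, 55.0], 'long-axis deg', 97.3) 0.078 [126. 103.  16.]
scene bridge [346. 158.] 179 ('c', [424.1, 237.0], 'wh', [97.3, 51.6], 'long-axis deg', 99.5) 0.0783 [90. 87. 82.]
scene mat 436 ('c', [423.2, 232.3], 'wh', [144.1, 108.1], 'long-axis deg', 88.5)
```

```bash
cat >> h.py <<'E'
def plan(xyz,yaw):
    """shift in tool mm and turn to TCP xyz (m), jaw axis at yaw deg (mod 180) in world xy"""
    s=r.get_state(); M=R.from_rotvec(s["tool_rot"]).as_matrix()
    sh=M.T@(np.array(xyz)-s["tcp_pos"])*1000
    z=M[:,2]; cur=np.degrees(np.arctan2(z[1],z[0])); dy=(yaw-cur+90)%180-90
    dj1=np.degrees(np.arctan2(xyz[1],xyz[0])-np.arctan2(s["tcp_pos"][1],s["tcp_pos"][0]))
    print("shift",sh.round(1),"turn",np.radians(-dy).round(3),"(or %+.3f)"%(np.radians(-dy)-np.sign(-dy)*np.pi),"jawyaw",cur.round(1),"j6",np.degrees(s["joint_pos"][5]).round(1),"dj1",dj1.round(1))
def st():
    s=r.get_state(); M=R.from_rotvec(s["tool_rot"]).as_matrix(); z=M[:,2]
    print("t%.1f"%s["clock"],"tcp",(s["tcp_pos"]*1000).round(1),"toolx",M[:,0].round(4),"jawyaw",np.degrees(np.arctan2(z[1],z[0])).round(1),"F",s["force"].round(1),"T",s["torque"].round(2),"w",round(s["gripper_width"]*1000,1),"j",s["joint_pos"].round(2))
E
python3 - <<'E'
from h import *
st(); d=r.snapshot("wrist"); print(np.array(d["T_tool_cam"]).round(3),d["K"][0][0],d["k1"])
plan([.40,-.02,.30],162)
E
```

```text
t0.1 tcp [225.  501.6 238.2] toolx [-7.e-04 -1.e-03 -1.e+00] jawyaw 65.8 F [-0.1  0.1 -1.3] T [ 0.03  0.   -0.01] w 87.9 j [ 0.93  0.38  1.3   0.    1.46 -0.22]
[[ 0.    -0.261  0.965 -0.147]
 [-0.001 -0.965 -0.261  0.067]
 [ 1.    -0.001 -0.001  0.   ]
 [ 0.     0.     0.     1.   ]] 303.84840519351036 -0.005966667632971244
shift [ -61.4 -373.2 -404.3] turn 1.463 (or -1.678) jawyaw 65.8 j6 -12.3 dj1 -68.7
```

>>> carry_out(
  motion="0 6 -146 -150 0;0 6 -146 -150 0;0 6 -146 -150 0;0 6 -146 -150 0;0 6 -146 -150 0",
  squeeze=30,
)

```text
clock: 0.65
tcp_pos: [0.2976, 0.3017, 0.2323]
tool_rot: [-0.891, 1.383, 0.889]
force: [-0.7, 0.5, -0.8]
gripper_width: 0.0883
```

>>> carry_out(
  motion="0 6 -146 -150 0;0 6 -146 -150 0;0 6 -146 -150 0;0 6 -146 -150 0;0 6 -146 -150 0",
)

```text
clock: 1.15
tcp_pos: [0.37, 0.1018, 0.2266]
tool_rot: [-0.888, 1.384, 0.886]
force: [-0.8, 0.5, -0.3]
gripper_width: 0.0878
```

>>> carry_out(
  motion="0 6 -146 -150 0;0 6 -146 -150 0;0 6 -146 -150 0;0 6 -146 -150 0;0 6 -146 -150 0",
)

```text
clock: 1.65
tcp_pos: [0.4416, -0.0989, 0.2205]
tool_rot: [-0.886, 1.386, 0.883]
force: [-0.1, -1.3, 0.4]
gripper_width: 0.0884
```

>>> carry_out(
  motion="0 0 0 0 0.74;0 0 0 0 0.74;0 0 0 0 0.74;0 0 0 0 0.74;0 0 0 0 0.74",
)

```text
clock: 2.15
tcp_pos: [0.4417, -0.0978, 0.2204]
tool_rot: [-0.309, 1.55, 0.306]
force: [-0.4, -0.2, -0.5]
gripper_width: 0.0878
```

>>> carry_out(
  motion="0 0 0 0 0.72;0 0 0 0 0.72;0 0 0 0 0.72;0 0 0 0 0.72;0 0 0 0 0.72",
)

```text
clock: 2.65
tcp_pos: [0.4419, -0.0967, 0.2203]
tool_rot: [0.26, 1.556, -0.263]
force: [0.5, 0.6, -0.9]
gripper_width: 0.0881
```

```bash
python3 - <<'E'
from meas import *
st(); d=cam("wrist"); save(d,"w1.png"); report(d,"w"); plan([.44,-.087,.1],162)
E
```

```text
t2.6 tcp [441.9 -96.7 220.3] toolx [-9.0e-04 -1.8e-03 -1.0e+00] jawyaw -19.1 F [ 0.5  0.6 -0.9] T [-0.07  0.12  0.03] w 88.1 j [-0.48  0.23  1.58 -0.    1.33 -0.14]
w lid [277.  43.] 1676 bar ('c', [450.2, 48.9], 'wh', [37.2, 14.8], 'long-axis deg', 154.7) 739 flat ('c', [450.3, 48.5], 'wh', [43.5, 42.2], 'long-axis deg', 65.2)
w lid [314. 171.] 2573 bar ('c', [442.3, -87.6], 'wh', [57.5, 14.0], 'long-axis deg', 71.9) 720 flat ('c', [442.2, -87.7], 'wh', [62.9, 62.7], 'long-axis deg', 70.8)
w green [479.  10.] [645.1  25.3] [53.8 56.4]
w green [511. 192.] [ 644.6 -183.7] [77.1 77.2]
w deck ('c', [641.6, -102.7], 'wh', [276.7, 116.8], 'long-axis deg', 89.9) 0.051020930439536316
w deck ('c', [449.8, 49.0], 'wh', [37.9, 14.6], 'long-axis deg', 155.9) 0.05231165414614011
w deck ('c', [442.3, -87.6], 'wh', [57.5, 14.0], 'long-axis deg', 71.9) 0.05253023036331736
w pillar [538.  96.] 1157 ('c', [643.6, -77.8], 'wh', [27.7, 27.0], 'long-axis deg', 107.9) 0.1051 [119. 111. 104.]
w rims [506. 100.] 238 ('c', [636.5, -75.7], 'wh', [27.1, 12.0], 'long-axis deg', 73.9) 0.0742 [58. 54. 51.]
w rims [531. 201.] 1544 ('c', [642.5, -181.6], 'wh', [45.0, 42.1], 'long-axis deg', 35.8) 0.0753 [120. 109.  99.]
shift [120.3   8.8  -4.9] turn -0.024 (or +3.117) jawyaw -19.4 j6 -7.9 dj1 1.2
```

View pics/w1.png

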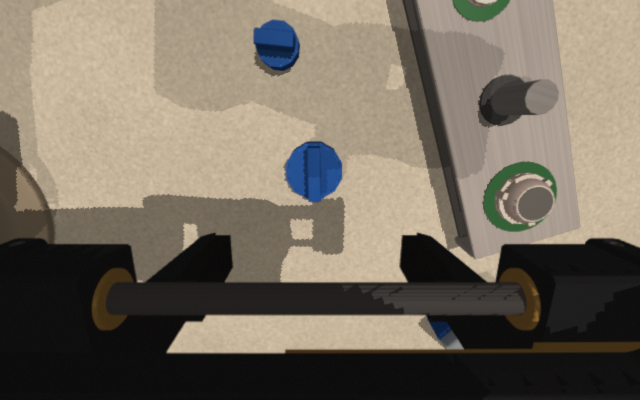

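w1 shows the large lid at (314,171), the small lid at (277,43), the large jar at (531,201) and the pillar at (540,96). The sizes match (bar 57.5x14, top 0.0525). Going down to grasp the large lid's bar.

>>> carry_out(
  motion="0 60 9 -2.6 -0.024;0 110 9 -2.6 -0.024;0 150 9 -2.6 -0.024;0 175 9 -2.6 -0.024;0 190 9 -2.6 -0.024",
)

```text
clock: 3.2
tcp_pos: [0.4414, -0.0864, 0.0281]
tool_rot: [0.244, 1.561, -0.245]
force: [0.2, 0.7, 0.1]
gripper_width: 0.0882
```

>>> carry_out(
  motion="1 0 0 0 0;1 0 0 0 0;1 0 0 0 0;1 0 0 0 0;1 0 0 0 0",
  squeeze=30,
)

```text
clock: 3.7
tcp_pos: [0.4418, -0.0865, 0.0288]
tool_rot: [0.243, 1.56, -0.245]
force: [-0.1, -0.1, -0.3]
gripper_width: 0.0505
```

```bash
python3 - <<'E'
from meas import *
st()
E
```

```text
t3.7 tcp [441.8 -86.5  28.8] toolx [-2.9e-03 -6.0e-04 -1.0e+00] jawyaw -17.8 F [-0.1 -0.1 -0.3] T [-0.08  0.04  0.01] w 50.5 j [-0.46  0.51  1.85 -0.    0.79 -0.14]
```

>>> carry_out(
  motion="1 0 0 0 0;1 0 0 0 0;1 0 0 0 0;1 0 0 0 0;1 0 0 0 0",
  squeeze=30,
)

```text
clock: 4.2
tcp_pos: [0.4418, -0.0865, 0.0288]
tool_rot: [0.243, 1.56, -0.245]
force: [0.5, 0.3, -0.1]
gripper_width: 0.0138
```

>>> carry_out(
  motion="1 -40 0 0 0;1 -80 0 0 0;1 -110 0 0 0;1 -110 0 0 0;1 -110 0 0 0",
)

```text
clock: 4.7
tcp_pos: [0.4419, -0.0864, 0.1386]
tool_rot: [0.243, 1.559, -0.245]
force: [-0.4, 0.2, -2.1]
gripper_width: 0.0133
```

```bash
python3 - <<'E'
from meas import *
st(); plan([.600,-.20,.14],72); plan([.600,-.20,.14],162)
E
```

```text
t4.7 tcp [441.9 -86.4 138.6] toolx [-2.5e-03 -8.0e-04 -1.0e+00] jawyaw -17.8 F [-0.4  0.2 -2.1] T [-0.04  0.06 -0.03] w 13.3 j [-0.46  0.32  1.72 -0.    1.1  -0.14]
shift [ -1.7 -59.8 185.3] turn -1.568 (or +1.574) jawyaw -17.8 j6 -8.3 dj1 -7.4
shift [ -1.7 -59.8 185.3] turn 0.003 (or -3.138) jawyaw -17.8 j6 -8.3 dj1 -7.4
```

```bash
python3 - <<'E'
from meas import *
plan([.610,-.25,.16],162)
E
```

```text
shift [ -21.7 -104.4  210.1] turn 0.003 (or -3.138) jawyaw -17.8 j6 -8.3 dj1 -11.2
```

>>> carry_out(
  motion="1 -22 -104 210 0;1 -22 -104 210 0;1 -22 -104 210 0;1 -22 -104 210 0;1 -22 -104 210 0",
)

```text
clock: 5.2
tcp_pos: [0.6112, -0.2515, 0.1578]
tool_rot: [0.245, 1.562, -0.245]
force: [0.0, 0.3, -1.4]
gripper_width: 0.014
```

>>> carry_out(
  motion="1 0 0 0 0;1 0 0 0 0",
)

```text
clock: 5.4
tcp_pos: [0.6105, -0.2515, 0.1547]
tool_rot: [0.247, 1.566, -0.244]
force: [-0.5, 0.1, -0.7]
gripper_width: 0.0136
```

```bash
python3 - <<'E'
from meas import *
st(); d=cam("wrist"); save(d,"w2.png"); report(d,"w")
E
```

```text
t5.4 tcp [ 610.5 -251.5  154.7] toolx [-0.0092  0.0034 -1.    ] jawyaw -17.9 F [-0.5  0.1 -0.7] T [-0.06  0.08 -0.  ] w 13.6 j [-0.57  0.64  1.08 -0.    1.43 -0.26]
w green [330. 104.] [ 644.1 -183. ] [77.7 77.9]
w deck ('c', [642.0, -163.0], 'wh', [155.5, 116.3], 'long-axis deg', 89.8) 0.05108337436999916
w rims [331. 105.] 3186 ('c', [643.6, -183.1], 'wh', [45.7, 45.5], 'long-axis deg', 71.9) 0.0754 [134. 122. 111.]
```

View pics/w2.png

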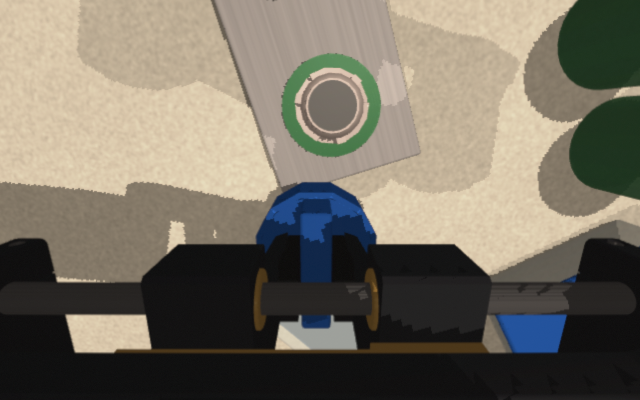

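w2 shows the large jar at (331,105). Both fits give about (0.644,-0.183), and the lid is held squarely in the jaws.

```bash
python3 - <<'E'
from meas import *
plan([.6441,-.1821,.125],162)
E
```

```text
shift [30.5 75.8 11.4] turn 0.002 (or -3.139) jawyaw -17.9 j6 -14.7 dj1 6.6
```

>>> carry_out(
  motion="1 15 40 6 0;1 29 76 11.4 0;1 29 76 11.4 0;1 29 76 11.4 0;1 29 76 11.4 0",
)

```text
clock: 5.95
tcp_pos: [0.6436, -0.1823, 0.1271]
tool_rot: [0.246, 1.565, -0.244]
force: [-0.5, 0.8, -0.5]
gripper_width: 0.0135
```

```bash
python3 - <<'E'
from meas import *
st();plan([.6441,-.1821,.100],162)
E
```

```text
t6.0 tcp [ 643.6 -182.3  127.1] toolx [-0.0082  0.0026 -1.    ] jawyaw -17.9 F [-0.5  0.8 -0.5] T [-0.04  0.12 -0.05] w 13.5 j [-0.45  0.68  1.09 -0.    1.38 -0.14]
shift [27.1  0.4  0.6] turn 0.002 (or -3.140) jawyaw -17.9 j6 -8.0 dj1 0.0
```

Lower gently to contact.

>>> carry_out(
  motion="1 8 0.4 0.6 0;1 16 0.4 0.6 0;1 22 0.4 0.6 0;1 26 0.4 0.6 0;1 26 0.4 0.6 0",
)

```text
clock: 6.45
tcp_pos: [0.6438, -0.1821, 0.1002]
tool_rot: [0.247, 1.567, -0.244]
force: [-0.5, -0.3, -1.0]
gripper_width: 0.0134
```

>>> carry_out(
  motion="1 3 0 0 0;1 6 0 0 0;1 8 0 0 0;1 8 0 0 0",
)

```text
clock: 6.85
tcp_pos: [0.6436, -0.182, 0.0919]
tool_rot: [0.247, 1.567, -0.244]
force: [-0.1, -0.2, -0.1]
gripper_width: 0.014
```

```bash
python3 - <<'E'
from meas import *
st()
E
```

```text
t6.8 tcp [ 643.6 -182.    91.9] toolx [-0.0099  0.0034 -0.9999] jawyaw -17.9 F [-0.1 -0.2 -0.1] T [-0.06  0.07 -0.03] w 14.0 j [-0.45  0.71  1.13 -0.    1.31 -0.14]
```

>>> carry_out(
  motion="1 1 0 0 0;1 2 0 0 0;1 3 0 0 0;1 3 0 0 0",
)

```text
clock: 7.25
tcp_pos: [0.6436, -0.182, 0.0891]
tool_rot: [0.247, 1.567, -0.244]
force: [-1.2, 1.4, 0.0]
gripper_width: 0.0134
```

>>> carry_out(
  motion="1 1 0 0 0;1 2 0 0 0;1 2 0 0 0",
)

```text
clock: 7.55
tcp_pos: [0.6437, -0.182, 0.0889]
tool_rot: [0.246, 1.566, -0.244]
force: [-4.0, 1.1, 11.7]
gripper_width: 0.0139
```

>>> carry_out(
  motion="1 1 0 0 0;1 2 0 0 0;1 2 0 0 0",
)

```text
clock: 7.85
tcp_pos: [0.6437, -0.182, 0.0888]
tool_rot: [0.246, 1.564, -0.245]
force: [-5.7, 1.1, 12.9]
gripper_width: 0.0139
```

Contact at about 10 mm ride height, as expected. Turning anticlockwise with a slight downward bias.

>>> carry_out(
  motion="1 2 0 0 -0.12;1 2 0 0 -0.24;1 2 0 0 -0.36;1 2 0 0 -0.48;1 2 0 0 -0.6",
)

```text
clock: 8.35
tcp_pos: [0.645, -0.1827, 0.0902]
tool_rot: [-0.23, 1.56, 0.229]
force: [-2.0, 1.2, 18.7]
gripper_width: 0.014
```

```bash
python3 - <<'E'
from meas import *
st()
E
```

```text
t8.3 tcp [ 645.  -182.7   90.2] toolx [-0.0017 -0.001  -1.    ] jawyaw 16.8 F [-2.   1.2 18.7] T [ 0.12  0.53 -0.41] w 14.0 j [-0.45  0.71  1.14 -0.    1.29 -0.74]
```

>>> carry_out(
  motion="1 1.5 0 0 -0.12;1 1.5 0 0 -0.24;1 1.5 0 0 -0.36;1 2 0 0 -0.48;1 2 0 0 -0.6",
)

```text
clock: 8.85
tcp_pos: [0.6445, -0.1826, 0.0882]
tool_rot: [-0.699, 1.458, 0.7]
force: [-2.3, 0.1, 1.7]
gripper_width: 0.0149
```

```bash
python3 - <<'E'
from meas import *
st()
E
```

```text
t8.8 tcp [ 644.5 -182.6   88.2] toolx [-3.1e-03 -4.0e-04 -1.0e+00] jawyaw 51.3 F [-2.3  0.1  1.7] T [ 0.08  0.44 -0.86] w 14.9 j [-0.45  0.72  1.14 -0.    1.29 -1.35]
```

>>> carry_out(
  motion="1 2 0 0 0;1 3 0 0 0;1 4 0 0 0",
)

```text
clock: 9.15
tcp_pos: [0.6451, -0.1828, 0.0864]
tool_rot: [-0.698, 1.457, 0.696]
force: [-4.8, 1.8, 15.2]
gripper_width: 0.015
```

```bash
python3 - <<'E'
from meas import *
st()
E
```

```text
t9.2 tcp [ 645.1 -182.8   86.4] toolx [-2.0e-04 -1.4e-03 -1.0e+00] jawyaw 51.2 F [-4.8  1.8 15.2] T [ 0.33  0.8  -0.71] w 15.0 j [-0.45  0.72  1.14 -0.    1.28 -1.34]
```

>>> carry_out(
  motion="1 1 0 0 0.08;1 2 0 0 0.08;1 2 0 0 0.08;1 3 0 0 0.08",
)

```text
clock: 9.55
tcp_pos: [0.6448, -0.183, 0.0849]
tool_rot: [-0.637, 1.477, 0.635]
force: [-8.7, 1.3, 17.6]
gripper_width: 0.0141
```

```bash
python3 - <<'E'
from meas import *
st()
E
```

```text
t9.6 tcp [ 644.8 -183.    84.9] toolx [-2.e-04 -2.e-03 -1.e+00] jawyaw 46.6 F [-8.7  1.3 17.6] T [ 0.33  1.51 -0.3 ] w 14.1 j [-0.45  0.72  1.14 -0.    1.28 -1.27]
```

The lid has dropped to about 6 mm. Now clockwise.

>>> carry_out(
  motion="1 0.5 0 0 0.14;1 0.8 0 0 0.28;1 1.2 0 0 0.42;1 1.5 0 0 0.56;1 1.8 0 0 0.7",
)

```text
clock: 10.05
tcp_pos: [0.6452, -0.1832, 0.0833]
tool_rot: [-0.088, 1.568, 0.084]
force: [-0.1, -0.2, 2.0]
gripper_width: 0.0138
```

>>> carry_out(
  motion="1 0.5 0 0 0.12;1 0.8 0 0 0.24;1 1.2 0 0 0.36;1 1.5 0 0 0.48;1 1.5 0 0 0.48",
)

```text
clock: 10.55
tcp_pos: [0.6451, -0.1834, 0.0819]
tool_rot: [0.288, 1.55, -0.293]
force: [-3.3, 0.5, 4.7]
gripper_width: 0.0136
```

```bash
python3 - <<'E'
from meas import *
st()
E
```

```text
t10.6 tcp [ 645.1 -183.4   81.9] toolx [ 7.0e-04 -3.1e-03 -1.0e+00] jawyaw -21.2 F [-3.3  0.5  4.7] T [-0.16  0.72 -0.11] w 13.6 j [-0.45  0.72  1.15 -0.    1.27 -0.08]
```

>>> carry_out(
  motion="1 0.3 0 0 0.08;1 0.5 0 0 0.16;1 0.5 0 0 0.24;1 0.5 0 0 0.24",
)

```text
clock: 10.95
tcp_pos: [0.6449, -0.1836, 0.0817]
tool_rot: [0.474, 1.516, -0.479]
force: [-4.0, 0.0, 6.1]
gripper_width: 0.0138
```

```bash
python3 - <<'E'
from meas import *
st()
E
```

```text
t10.9 tcp [ 644.9 -183.6   81.7] toolx [ 6.0e-04 -3.6e-03 -1.0e+00] jawyaw -34.9 F [-4.   0.   6.1] T [-0.07  0.87 -0.01] w 13.8 j [-0.45  0.72  1.15 -0.    1.27  0.16]
```

>>> carry_out(
  motion="1 0.3 0 0 0.07;1 0.5 0 0 0.14;1 0.5 0 0 0.21;1 0.5 0 0 0.21",
)

```text
clock: 11.35
tcp_pos: [0.6446, -0.1835, 0.0816]
tool_rot: [0.633, 1.474, -0.639]
force: [-4.9, -0.6, 6.4]
gripper_width: 0.014
```

```bash
python3 - <<'E'
from meas import *
st()
E
```

```text
t11.3 tcp [ 644.6 -183.5   81.6] toolx [-3.e-04 -4.e-03 -1.e+00] jawyaw -46.7 F [-4.9 -0.6  6.4] T [-0.08  1.    0.68] w 14.0 j [-0.45  0.72  1.15 -0.    1.27  0.36]
```

>>> carry_out(
  motion="1 0.3 0 0 0.05;1 0.3 0 0 0.1;1 0.3 0 0 0.1",
)

```text
clock: 11.65
tcp_pos: [0.6444, -0.1836, 0.0816]
tool_rot: [0.706, 1.45, -0.714]
force: [-4.4, -0.3, 5.4]
gripper_width: 0.0152
```

```bash
python3 - <<'E'
from meas import *
st()
E
```

```text
t11.7 tcp [ 644.4 -183.6   81.6] toolx [-8.0e-04 -4.7e-03 -1.0e+00] jawyaw -52.1 F [-4.4 -0.3  5.4] T [-0.08  0.89  0.85] w 15.2 j [-0.45  0.72  1.15 -0.    1.27  0.46]
```

>>> carry_out(
  motion="0.4 0 0 0 0;0.4 0 0 0 0;0.4 0 0 0 0;0.4 0 0 0 0",
)

```text
clock: 12.05
tcp_pos: [0.6444, -0.1836, 0.0814]
tool_rot: [0.706, 1.451, -0.713]
force: [0.1, -0.6, 0.6]
gripper_width: 0.0447
```

>>> carry_out(
  motion="0 -30 0 0 0;0 -80 0 0 0;0 -120 0 0 0;0 -130 0 0 0;0 -130 0 0 0",
)

```text
clock: 12.55
tcp_pos: [0.645, -0.1831, 0.2128]
tool_rot: [0.705, 1.448, -0.712]
force: [0.1, -1.0, -1.2]
gripper_width: 0.0847
```

```bash
python3 - <<'E'
from meas import *
st(); plan([.41,.065,.21],65)
E
```

```text
t12.6 tcp [ 645.  -183.1  212.8] toolx [ 0.002  -0.0059 -1.    ] jawyaw -52.1 F [ 0.1 -1.  -1.2] T [-0.09  0.16  0.01] w 84.7 j [-0.45  0.61  0.97 -0.    1.56  0.46]
shift [   0.9  -32.7 -340.1] turn 1.099 (or -2.043) jawyaw -52.1 j6 26.2 dj1 24.9
```

>>> carry_out(
  motion="0 0 -16 -170 0;0 0 -16 -170 0;0 0 -16 -170 0;0 0 -16 -170 0;0 0 -16 -170 0",
)

```text
clock: 13.05
tcp_pos: [0.5257, -0.0568, 0.2105]
tool_rot: [0.703, 1.452, -0.711]
force: [0.2, -0.8, -0.3]
gripper_width: 0.0885
```

>>> carry_out(
  motion="0 0 -16 -170 0;0 0 -16 -170 0;0 0 -16 -170 0;0 0 -16 -170 0;0 0 -16 -170 0",
)

```text
clock: 13.55
tcp_pos: [0.407, 0.0682, 0.2093]
tool_rot: [0.701, 1.454, -0.71]
force: [0.1, -0.5, -0.4]
gripper_width: 0.088
```

>>> carry_out(
  motion="0 0 0 0 0.7;0 0 0 0 0.7;0 0 0 0 0.7;0 0 0 0 0.7;0 0 0 0 0.7",
)

```text
clock: 14.05
tcp_pos: [0.4086, 0.0669, 0.2085]
tool_rot: [1.233, 1.19, -1.244]
force: [0.3, -0.7, 0.2]
gripper_width: 0.0882
```

>>> carry_out(
  motion="0 0 0 0 0.4;0 0 0 0 0.4;0 0 0 0 0.4;0 0 0 0 0.4;0 0 0 0 0.4",
)

```text
clock: 14.55
tcp_pos: [0.4094, 0.0661, 0.2079]
tool_rot: [1.518, 0.968, -1.53]
force: [-0.1, 1.0, 0.5]
gripper_width: 0.0878
```

```bash
python3 - <<'E'
from meas import *
st(); d=cam("wrist"); save(d,"w3.png"); report(d,"w")
E
```

```text
t14.6 tcp [409.4  66.1 207.9] toolx [-0.0054 -0.0043 -1.    ] jawyaw -115.1 F [-0.1  1.   0.5] T [ 0.06  0.17 -0.01] w 87.8 j [-0.12  0.18  1.69 -0.01  1.28  1.89]
w lid [313. 140.] 1352 bar ('c', [449.9, 49.6], 'wh', [37.0, 13.0], 'long-axis deg', 154.7) 532 flat ('c', [450.3, 48.8], 'wh', [42.6, 40.8], 'long-axis deg', 64.4)
w green [134.   9.] [639.3 134.8] [53.7 62. ]
w deck ('c', [591.5, 129.5], 'wh', [158.4, 60.0], 'long-axis deg', 65.0) 0.05089670845403521
w deck ('c', [449.9, 49.6], 'wh', [37.0, 13.0], 'long-axis deg', 154.8) 0.052552374563417714
w rims [185. 224.] 238 ('c', [432.8, 195.1], 'wh', [34.9, 1.8], 'long-axis deg', 8.2) 0.074 [55. 51. 48.]
w grip [145. 267.] 415 ('c', [420.3, 226.6], 'wh', [22.0, 16.0], 'long-axis deg', 98.4) 0.1184 [20. 19. 18.]
w bridge [163. 239.] 1835 ('c', [424.9, 229.4], 'wh', [72.7, 40.4], 'long-axis deg', 99.3) 0.0829 [112. 104.  97.]
w bridge [215. 348.] 266 ('c', [300.1, 240.6], 'wh', [35.3, 16.6], 'long-axis deg', 64.7) 0.0808 [130. 100.  24.]
w mat 4433 ('c', [420.7, 236.4], 'wh', [140.6, 108.6], 'long-axis deg', 88.0)
```

View pics/w3.png

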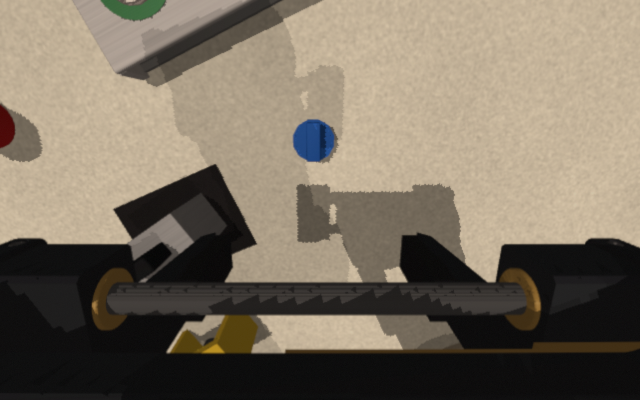

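w3 shows the small lid unmoved at (313,140), i.e. (0.450,0.049), bar 37x13.

```bash
python3 - <<'E'
from meas import *
plan([.450,.0492,.029],64.8)
E
```

```text
shift [178.8  44.7  -2.9] turn 0.002 (or -3.140) jawyaw -115.1 j6 108.1 dj1 -3.0
```

>>> carry_out(
  motion="0 45 22 -2.9 0;0 90 44.7 -2.9 0;0 135 44.7 -2.9 0;0 165 44.7 -2.9 0;0 178 44.7 -2.9 0",
)

```text
clock: 15.1
tcp_pos: [0.4491, 0.0489, 0.027]
tool_rot: [1.514, 0.973, -1.533]
force: [0.1, -0.3, 0.4]
gripper_width: 0.0885
```

>>> carry_out(
  motion="1 0 0 0 0;1 0 0 0 0;1 0 0 0 0;1 0 0 0 0;1 0 0 0 0",
  squeeze=30,
)

```text
clock: 15.6
tcp_pos: [0.4495, 0.0489, 0.0277]
tool_rot: [1.515, 0.972, -1.531]
force: [-0.3, 0.2, -0.4]
gripper_width: 0.0502
```

>>> carry_out(
  motion="1 0 0 0 0;1 0 0 0 0;1 0 0 0 0;1 0 0 0 0;1 0 0 0 0",
)

```text
clock: 16.1
tcp_pos: [0.4495, 0.0489, 0.0277]
tool_rot: [1.515, 0.972, -1.531]
force: [-1.3, 0.8, 0.7]
gripper_width: 0.0137
```

>>> carry_out(
  motion="1 -40 0 0 0;1 -80 0 0 0;1 -110 0 0 0;1 -110 0 0 0;1 -110 0 0 0",
)

```text
clock: 16.6
tcp_pos: [0.4502, 0.0494, 0.1376]
tool_rot: [1.515, 0.971, -1.531]
force: [0.1, -0.7, -0.8]
gripper_width: 0.0136
```

```bash
python3 - <<'E'
from meas import *
st(); plan([.590,.0550,.15],64.8)
E
```

```text
t16.6 tcp [450.2  49.4 137.6] toolx [-0.0078 -0.0038 -1.    ] jawyaw -115.0 F [ 0.1 -0.7 -0.8] T [0.1  0.14 0.05] w 13.6 j [-0.15  0.33  1.71 -0.01  1.11  1.86]
shift [-13.6 124.3 -64. ] turn 0.004 (or -3.138) jawyaw -115.0 j6 106.5 dj1 -0.9
```

>>> carry_out(
  motion="1 -14 124 -64 0;1 -14 124 -64 0;1 -14 124 -64 0;1 -14 124 -64 0;1 -14 124 -64 0",
)

```text
clock: 17.1
tcp_pos: [0.589, 0.0552, 0.1481]
tool_rot: [1.513, 0.974, -1.534]
force: [-0.9, -0.5, -1.0]
gripper_width: 0.0136
```

```bash
python3 - <<'E'
from meas import *
st(); d=cam("wrist"); report(d,"w"); st(); plan([.6440,.0255,.12],64.8)
E
```

```text
t17.1 tcp [589.   55.2 148.1] toolx [-0.0121 -0.0034 -0.9999] jawyaw -115.0 F [-0.9 -0.5 -1. ] T [ 0.02  0.15 -0.  ] w 13.6 j [-0.1   0.53  1.31 -0.    1.31  1.9 ]
w green [562.  35.] [ 633.  -174.4] [47.7 68.2]
w green [317. 121.] [644.6  26.9] [57.6 57.8]
w green [204. 175.] [645.1 132.4] [67.5 67.7]
w deck ('c', [642.2, -12.8], 'wh', [404.8, 115.9], 'long-axis deg', 89.8) 0.051081876644047286
w pillar [482.  47.] 2296 ('c', [644.4, -77.7], 'wh', [27.9, 27.2], 'long-axis deg', 62.9) 0.1053 [139. 130. 122.]
w rims [599.  17.] 2114 ('c', [628.0, -167.0], 'wh', [48.3, 21.6], 'long-axis deg', 60.5) 0.0789 [ 28.  67. 125.]
w rims [445.  62.] 307 ('c', [645.3, -70.1], 'wh', [27.8, 12.9], 'long-axis deg', 173.4) 0.0744 [72. 67. 63.]
w rims [317. 124.] 1025 ('c', [644.7, 27.2], 'wh', [25.7, 25.3], 'long-axis deg', 110.4) 0.0749 [144. 129. 117.]
w rims [192. 183.] 1708 ('c', [645.4, 131.9], 'wh', [35.7, 35.3], 'long-axis deg', 142.7) 0.0752 [130. 117. 106.]
t17.1 tcp [588.5  55.2 148.6] toolx [-0.0117 -0.0035 -0.9999] jawyaw -115.0 F [-0.3  0.8  0. ] T [ 0.01  0.2  -0.01] w 13.8 j [-0.1   0.53  1.31 -0.    1.31  1.9 ]
shift [28.1 63.1  3.3] turn 0.004 (or -3.138) jawyaw -115.0 j6 109.1 dj1 -3.1
```

Spacing checks out: -183, -78, 27, 132, each 105 mm apart. The small jar is at (0.6445,0.027).

```bash
python3 - <<'E'
from meas import *
plan([.6442,.0270,.10],64.8)
E
```

```text
shift [48.1 62.9  1.7] turn 0.004 (or -3.138) jawyaw -115.0 j6 109.1 dj1 -3.0
```

>>> carry_out(
  motion="1 12 40 1.7 0;1 20 62.9 1.7 0;1 20 62.9 1.7 0;1 35 62.9 1.7 0;1 47 62.9 1.7 0",
)

```text
clock: 17.65
tcp_pos: [0.6428, 0.0273, 0.1004]
tool_rot: [1.512, 0.975, -1.535]
force: [-0.2, 0.3, -0.1]
gripper_width: 0.0136
```

```bash
python3 - <<'E'
from meas import *
st(); plan([.6442,.0270,.09],64.8)
E
```

```text
t17.6 tcp [642.8  27.3 100.4] toolx [-0.0132 -0.0032 -0.9999] jawyaw -115.0 F [-0.2  0.3 -0.1] T [0.04 0.17 0.02] w 13.6 j [-0.14  0.66  1.21 -0.01  1.28  1.87]
shift [10.4  1.5 -0.4] turn 0.004 (or -3.137) jawyaw -115.0 j6 107.1 dj1 -0.0
```

>>> carry_out(
  motion="1 4 1.9 -0.4 0;1 8 1.9 -0.4 0;1 10 1.9 -0.4 0;1 11 1.9 -0.4 0;1 11 1.9 -0.4 0",
)

```text
clock: 18.15
tcp_pos: [0.6445, 0.0268, 0.0897]
tool_rot: [1.512, 0.975, -1.535]
force: [0.5, -0.4, -0.4]
gripper_width: 0.0139
```

>>> carry_out(
  motion="1 1 0 0 0;1 2 0 0 0;1 2 0 0 0",
)

```text
clock: 18.45
tcp_pos: [0.6445, 0.0268, 0.0876]
tool_rot: [1.512, 0.975, -1.535]
force: [-0.0, 0.2, -0.9]
gripper_width: 0.0138
```

>>> carry_out(
  motion="1 1 0 0 0;1 2 0 0 0;1 2 0 0 0",
)

```text
clock: 18.75
tcp_pos: [0.6447, 0.0268, 0.0867]
tool_rot: [1.513, 0.974, -1.534]
force: [-2.3, 0.3, 6.4]
gripper_width: 0.0137
```

>>> carry_out(
  motion="1 2 0 0 -0.12;1 2 0 0 -0.24;1 2 0 0 -0.36;1 2 0 0 -0.48;1 2 0 0 -0.6",
)

```text
clock: 19.25
tcp_pos: [0.6457, 0.0267, 0.088]
tool_rot: [1.078, 1.287, -1.091]
force: [-4.5, 0.3, 21.1]
gripper_width: 0.0138
```

```bash
python3 - <<'E'
from meas import *
st()
E
```

```text
t19.2 tcp [645.7  26.7  88. ] toolx [-0.0067 -0.0042 -1.    ] jawyaw -80.3 F [-4.5  0.3 21.1] T [ 0.02  1.   -0.31] w 13.8 j [-0.14  0.68  1.22 -0.01  1.25  1.26]
```

>>> carry_out(
  motion="1 1.5 0 0 -0.12;1 1.5 0 0 -0.24;1 1.5 0 0 -0.36;1 2 0 0 -0.48;1 2 0 0 -0.6",
)

```text
clock: 19.75
tcp_pos: [0.646, 0.0278, 0.0886]
tool_rot: [0.62, 1.482, -0.626]
force: [-4.8, 7.7, 14.8]
gripper_width: 0.0137
```

```bash
python3 - <<'E'
from meas import *
st()
E
```

```text
t19.8 tcp [646.   27.8  88.6] toolx [-0.0041 -0.0022 -1.    ] jawyaw -45.7 F [-4.8  7.7 14.8] T [ 1.3   1.19 -0.22] w 13.7 j [-0.14  0.68  1.22 -0.    1.25  0.66]
```

>>> carry_out(
  motion="1 1.5 -1 0 -0.12;1 1.5 -1 0 -0.24;1 2 -1 0 -0.36;1 2 -1 0 -0.48;1 2 -1 0 -0.6",
)

```text
clock: 20.25
tcp_pos: [0.6455, 0.0278, 0.0874]
tool_rot: [0.152, 1.568, -0.153]
force: [-0.9, 4.2, 4.7]
gripper_width: 0.0175
```

```bash
python3 - <<'E'
from meas import *
st()
E
```

```text
t20.2 tcp [645.5  27.8  87.4] toolx [-2.8e-03 -4.0e-04 -1.0e+00] jawyaw -11.1 F [-0.9  4.2  4.7] T [ 0.74  0.17 -1.24] w 17.5 j [-0.14  0.68  1.22 -0.    1.25  0.06]
```

>>> carry_out(
  motion="1 0.5 0 0 0.12;1 1 0 0 0.22;1 2 0 0 0.22;1 3 0 0 0.22;1 3 0 0 0.22",
)

```text
clock: 20.75
tcp_pos: [0.6455, 0.0278, 0.0855]
tool_rot: [0.324, 1.548, -0.325]
force: [-3.5, -0.2, 7.5]
gripper_width: 0.015
```

```bash
python3 - <<'E'
from meas import *
st()
E
```

```text
t20.8 tcp [645.5  27.8  85.5] toolx [-2.1e-03 -5.0e-04 -1.0e+00] jawyaw -23.7 F [-3.5 -0.2  7.5] T [-0.07  0.73 -0.31] w 15.0 j [-0.14  0.68  1.22 -0.    1.24  0.27]
```

>>> carry_out(
  motion="1 1 0 0 0.08;1 2 0 0 0.08;1 3 0 0 0.08;1 4 0 0 0.08",
)

```text
clock: 21.15
tcp_pos: [0.6457, 0.0278, 0.0835]
tool_rot: [0.384, 1.537, -0.386]
force: [-7.8, 0.7, 20.0]
gripper_width: 0.0145
```

```bash
python3 - <<'E'
from meas import *
st()
E
```

```text
t21.1 tcp [645.7  27.8  83.5] toolx [-7.e-04 -8.e-04 -1.e+00] jawyaw -28.1 F [-7.8  0.7 20. ] T [ 0.05  1.52 -0.21] w 14.5 j [-0.14  0.68  1.23 -0.    1.23  0.35]
```

Dropped to about 6 mm. Clockwise now.

>>> carry_out(
  motion="1 0.5 0 0 0.14;1 0.8 0 0 0.28;1 1.2 0 0 0.42;1 1.5 0 0 0.56;1 1.8 0 0 0.7",
)

```text
clock: 21.65
tcp_pos: [0.6462, 0.0275, 0.082]
tool_rot: [0.927, 1.363, -0.927]
force: [0.5, -0.9, 2.1]
gripper_width: 0.0139
```

>>> carry_out(
  motion="1 0.5 0 0 0.12;1 0.8 0 0 0.24;1 1.2 0 0 0.36;1 1.5 0 0 0.48;1 1.5 0 0 0.48",
)

```text
clock: 22.15
tcp_pos: [0.6464, 0.0271, 0.0807]
tool_rot: [1.283, 1.156, -1.284]
force: [-0.6, -1.6, 2.4]
gripper_width: 0.0138
```

>>> carry_out(
  motion="1 0.3 0 0 0.07;1 0.5 0 0 0.14;1 0.5 0 0 0.14",
)

```text
clock: 22.45
tcp_pos: [0.6464, 0.0267, 0.0804]
tool_rot: [1.381, 1.084, -1.382]
force: [-1.6, -2.9, 5.4]
gripper_width: 0.0137
```

```bash
python3 - <<'E'
from meas import *
st()
E
```

```text
t22.4 tcp [646.4  26.7  80.4] toolx [ 0.0015 -0.0028 -1.    ] jawyaw -103.7 F [-1.6 -2.9  5.4] T [-0.41  0.56 -0.08] w 13.7 j [-0.14  0.69  1.23 -0.    1.23  1.67]
```

Origin is at about 2.7–3 mm and there is no torque yet, so I'll keep tightening.

>>> carry_out(
  motion="1 0.3 0 0 0.07;1 0.5 0 0 0.14;1 0.5 0 0 0.21;1 0.5 0 0 0.21",
)

```text
clock: 22.85
tcp_pos: [0.6462, 0.0266, 0.0804]
tool_rot: [1.527, 0.961, -1.528]
force: [-3.7, -1.8, 7.2]
gripper_width: 0.0139
```

```bash
python3 - <<'E'
from meas import *
st()
E
```

```text
t22.9 tcp [646.2  26.6  80.4] toolx [ 0.0013 -0.0031 -1.    ] jawyaw -115.5 F [-3.7 -1.8  7.2] T [-0.34  0.88  0.04] w 13.9 j [-0.14  0.69  1.23 -0.    1.23  1.88]
```

>>> carry_out(
  motion="1 0.3 0 0 0.07;1 0.4 0 0 0.14;1 0.4 0 0 0.21;1 0.4 0 0 0.21",
)

```text
clock: 23.25
tcp_pos: [0.6461, 0.0264, 0.0804]
tool_rot: [1.668, 0.824, -1.669]
force: [-3.2, -1.9, 5.8]
gripper_width: 0.0153
```

```bash
python3 - <<'E'
from meas import *
st()
E
```

```text
t23.2 tcp [646.1  26.4  80.4] toolx [ 0.0012 -0.004  -1.    ] jawyaw -127.2 F [-3.2 -1.9  5.8] T [-0.4   0.7   0.77] w 15.3 j [-0.14  0.69  1.23 -0.    1.22  2.08]
```

>>> carry_out(
  motion="0.4 0 0 0 0;0.4 0 0 0 0;0.4 0 0 0 0;0.4 0 0 0 0",
)

```text
clock: 23.65
tcp_pos: [0.646, 0.0265, 0.0801]
tool_rot: [1.667, 0.825, -1.669]
force: [0.4, -0.9, 0.7]
gripper_width: 0.0448
```

>>> carry_out(
  motion="0 -30 0 0 0;0 -80 0 0 0;0 -120 0 0 0;0 -140 0 0 0;0 -140 0 0 0",
)

```text
clock: 24.15
tcp_pos: [0.6469, 0.0271, 0.2233]
tool_rot: [1.67, 0.822, -1.662]
force: [-1.0, -0.7, -0.8]
gripper_width: 0.0847
```

>>> carry_out(
  motion="0 0 0 0 -0.74;0 0 0 0 -0.74;0 0 0 0 -0.74;0 0 0 0 -0.74;0 0 0 0 -0.74",
)

```text
clock: 24.65
tcp_pos: [0.6463, 0.0272, 0.2209]
tool_rot: [1.135, 1.249, -1.136]
force: [-0.4, 0.1, 0.1]
gripper_width: 0.0881
```

>>> carry_out(
  motion="0 0 0 0 -0.74;0 0 0 0 -0.74;0 0 0 0 -0.74;0 0 0 0 -0.74;0 0 0 0 -0.74",
)

```text
clock: 25.15
tcp_pos: [0.6459, 0.0272, 0.2186]
tool_rot: [0.565, 1.494, -0.57]
force: [0.7, 0.3, 0.4]
gripper_width: 0.0881
```

>>> carry_out(
  motion="0 0 0 0 -0.74;0 0 0 0 -0.74;0 0 0 0 -0.74;0 0 0 0 -0.74;0 0 0 0 -0.74",
)

```text
clock: 25.65
tcp_pos: [0.6454, 0.0273, 0.2163]
tool_rot: [-0.019, 1.574, 0.014]
force: [-0.9, 0.3, -0.8]
gripper_width: 0.0881
```

>>> carry_out(
  motion="0 0 0 0 -0.14;0 0 0 0 -0.14;0 0 0 0 -0.14",
)

```text
clock: 25.95
tcp_pos: [0.6451, 0.0274, 0.2149]
tool_rot: [-0.125, 1.572, 0.122]
force: [0.4, 0.3, -0.3]
gripper_width: 0.0879
```

```bash
python3 - <<'E'
from meas import *
st(); plan([.42,.18,.23],8)
E
```

```text
t25.9 tcp [645.1  27.4 214.9] toolx [-0.0048 -0.0024 -1.    ] jawyaw 9.0 F [ 0.4  0.3 -0.3] T [-0.02  0.09 -0.01] w 87.9 j [-0.14  0.57  1.04 -0.    1.53 -0.3 ]
shift [ -14.4  186.  -198.5] turn 0.018 (or -3.124) jawyaw 9.0 j6 -17.0 dj1 20.8
```

>>> carry_out(
  motion="0 -8 93 -99 0;0 -8 93 -99 0;0 -8 93 -99 0;0 -8 93 -99 0",
)

```text
clock: 26.35
tcp_pos: [0.5298, 0.106, 0.2239]
tool_rot: [-0.125, 1.573, 0.122]
force: [0.8, -1.1, 0.5]
gripper_width: 0.0878
```

>>> carry_out(
  motion="0 -8 93 -99 0;0 -8 93 -99 0;0 -8 93 -99 0;0 -8 93 -99 0",
)

```text
clock: 26.75
tcp_pos: [0.4149, 0.184, 0.2327]
tool_rot: [-0.125, 1.573, 0.123]
force: [0.4, -0.7, -0.0]
gripper_width: 0.088
```

```bash
python3 - <<'E'
from meas import *
st(); d=cam("wrist"); save(d,"w4.png"); np.savez("w4.npz",**d); report(d,"w")
E
```

```text
t26.8 tcp [414.9 184.  232.7] toolx [-0.0055 -0.0015 -1.    ] jawyaw 9.0 F [ 0.4 -0.7 -0. ] T [-0.03  0.06  0.01] w 88.0 j [ 0.16  0.22  1.55 -0.    1.37 -0.  ]
w green [496. 248.] [645.2 131.5] [66.3 67.1]
w green [457. 339.] [625.    8.5] [ 3.7 18.8]
w deck ('c', [641.8, 141.5], 'wh', [116.2, 95.5], 'long-axis deg', 179.9) 0.051084099446045694
w deck ('c', [605.0, 11.0], 'wh', [52.6, 43.0], 'long-axis deg', 13.3) 0.05102525023867918
w rims [497. 260.] 30 ('c', [627.8, 130.2], 'wh', [14.8, 2.6], 'long-axis deg', 100.1) 0.0687 [104.  91.  83.]
w grip [162.  62.] 1404 ('c', [274.3, 273.3], 'wh', [44.7, 17.0], 'long-axis deg', 97.3) 0.1187 [24. 22. 19.]
w grip [330. 134.] 998 ('c', [418.3, 238.5], 'wh', [43.2, 16.0], 'long-axis deg', 98.5) 0.1188 [31. 29. 28.]
w bridge [186.  68.] 4235 ('c', [274.2, 273.2], 'wh', [92.1, 50.9], 'long-axis deg', 98.2) 0.0829 [187. 145.  38.]
w bridge [328. 129.] 4169 ('c', [416.2, 238.7], 'wh', [91.7, 54.0], 'long-axis deg', 98.5) 0.0829 [133. 124. 117.]
w mat 5193 ('c', [420.4, 235.6], 'wh', [139.9, 108.8], 'long-axis deg', 88.0)
```

View pics/w4.png

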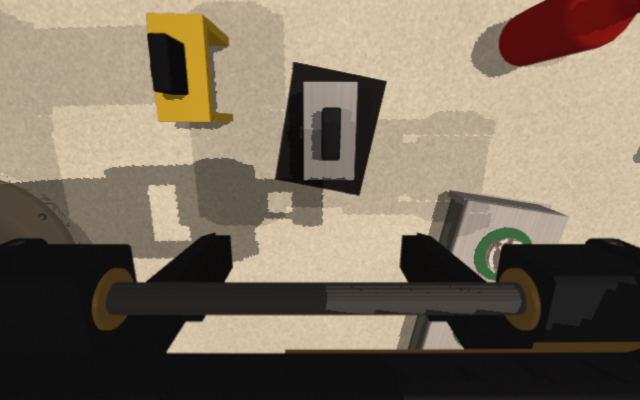

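w4: the grey gauge stands on its mat at (330,134), yellow decoy at (170,65). I'll grasp the grey one, grip at (0.4183,0.2385), jaw yaw 8.5°.

```bash
python3 - <<'E'
from meas import *
plan([.4183,.2385,.0885],8.5)
E
```

```text
shift [144.   54.7  10.7] turn 0.009 (or -3.133) jawyaw 9.0 j6 -0.2 dj1 6.0
```

>>> carry_out(
  motion="0.3 20 40 10.7 0.009;0.3 60 54.7 10.7 0.009;0.3 100 54.7 10.7 0.009;0.3 130 54.7 10.7 0.009;0.3 144 54.7 10.7 0.009",
)

```text
clock: 27.3
tcp_pos: [0.4188, 0.2376, 0.0854]
tool_rot: [-0.116, 1.576, 0.112]
force: [0.7, -0.2, 0.8]
gripper_width: 0.0618
```

>>> carry_out(
  motion="1 0 0 0 0;1 0 0 0 0;1 0 0 0 0;1 0 0 0 0;1 0 0 0 0",
  squeeze=35,
)

```text
clock: 27.8
tcp_pos: [0.4191, 0.2377, 0.0861]
tool_rot: [-0.116, 1.575, 0.112]
force: [0.8, -0.0, -0.1]
gripper_width: 0.0237
```

>>> carry_out(
  motion="1 0 0 0 0;1 0 0 0 0;1 0 0 0 0",
)

```text
clock: 28.1
tcp_pos: [0.4191, 0.2377, 0.0864]
tool_rot: [-0.116, 1.574, 0.112]
force: [0.2, -1.1, 3.7]
gripper_width: 0.016
```

```bash
python3 - <<'E'
from meas import *
st()
E
```

```text
t28.1 tcp [419.1 237.7  86.4] toolx [-0.0063 -0.0026 -1.    ] jawyaw 8.3 F [ 0.2 -1.1  3.7] T [-0.17  0.17  0.  ] w 16.0 j [ 0.27  0.45  1.7  -0.    1.    0.13]
```

>>> carry_out(
  motion="1 -40 0 0 0;1 -90 0 0 0;1 -130 0 0 0;1 -142 0 0 0;1 -142 0 0 0",
)

```text
clock: 28.6
tcp_pos: [0.4204, 0.2382, 0.2297]
tool_rot: [-0.115, 1.571, 0.113]
force: [-0.1, -0.4, -3.4]
gripper_width: 0.0159
```

```bash
python3 - <<'E'
from meas import *
st(); plan([.6446,-.0788,.225],-0.3)
E
```

```text
t28.6 tcp [420.4 238.2 229.7] toolx [-0.0032 -0.0018 -1.    ] jawyaw 8.3 F [-0.1 -0.4 -3.4] T [-0.07  0.06 -0.04] w 15.9 j [ 0.27  0.27  1.49 -0.    1.38  0.13]
shift [   4.6 -346.1  176. ] turn 0.15 (or -2.991) jawyaw 8.3 j6 7.2 dj1 -36.5
```

>>> carry_out(
  motion="1 0 -173 88 0;1 0 -173 88 0;1 0 -173 88 0;1 0 -173 88 0;1 0 -173 88 0",
)

```text
clock: 29.1
tcp_pos: [0.5345, 0.0756, 0.227]
tool_rot: [-0.112, 1.574, 0.108]
force: [0.4, 0.1, -3.5]
gripper_width: 0.0157
```

>>> carry_out(
  motion="1 0 -173 88 0;1 0 -173 88 0;1 0 -173 88 0;1 0 -173 88 0;1 0 -173 88 0.15;1 0 -173 88 0.15",
)

```text
invalid input
```

```bash
python3 - <<'E'
from meas import *
st(); plan([.6446,-.0788,.200],-0.3)
E
```

```text
t29.1 tcp [534.5  75.6 227. ] toolx [-0.0061 -0.0027 -1.    ] jawyaw 8.0 F [ 0.4  0.1 -3.5] T [-0.13  0.07  0.02] w 15.7 j [-0.08  0.37  1.34 -0.    1.43 -0.22]
shift [  26.8 -168.2   87.7] turn 0.145 (or -2.996) jawyaw 8.0 j6 -12.4 dj1 -15.0
```

>>> carry_out(
  motion="1 5 -168 88 0.145;1 5 -168 88 0.145;1 5 -168 88 0.145;1 5 -168 88 0.145;1 5 -168 88 0.145",
)

```text
clock: 29.6
tcp_pos: [0.6462, -0.0828, 0.2176]
tool_rot: [0.005, 1.581, -0.009]
force: [-0.7, 0.9, -4.5]
gripper_width: 0.0158
```

>>> carry_out(
  motion="1 0 0 0 0;1 0 0 0 0",
)

```text
clock: 29.8
tcp_pos: [0.6455, -0.0821, 0.2158]
tool_rot: [0.006, 1.585, -0.008]
force: [-0.2, 0.9, -3.7]
gripper_width: 0.0156
```

```bash
python3 - <<'E'
from meas import *
st(); d=cam("wrist"); save(d,"w5.png"); report(d,"w"); plan([.6446,-.0788,.170],-0.3)
E
```

```text
t29.8 tcp [645.5 -82.1 215.8] toolx [-0.0137 -0.0013 -0.9999] jawyaw -0.5 F [-0.2  0.9 -3.7] T [-0.03  0.02 -0.02] w 15.6 j [-0.31  0.58  1.02 -0.01  1.56 -0.3 ]
w green [317.  84.] [644.6  27.1] [57.  57.6]
w green [517. 352.] [ 886.8 -294.7] [  1.5 385.9]
w deck ('c', [642.1, -34.3], 'wh', [246.3, 116.1], 'long-axis deg', 89.9) 0.05100459888492481
w pillar [315.  63.] 992 ('c', [644.9, 26.8], 'wh', [38.0, 14.2], 'long-axis deg', 150.7) 0.1053 [ 41.  83. 145.]
w rims [326.  53.] 407 ('c', [654.8, 35.3], 'wh', [41.7, 18.6], 'long-axis deg', 128.1) 0.0792 [ 51.  96. 162.]
w rims [308.  82.] 518 ('c', [637.6, 15.0], 'wh', [41.4, 16.3], 'long-axis deg', 150.7) 0.0793 [ 35.  69. 119.]
shift [46.6  3.  -0.4] turn -0.003 (or +3.138) jawyaw -0.5 j6 -17.0 dj1 0.2
```

View pics/w5.png

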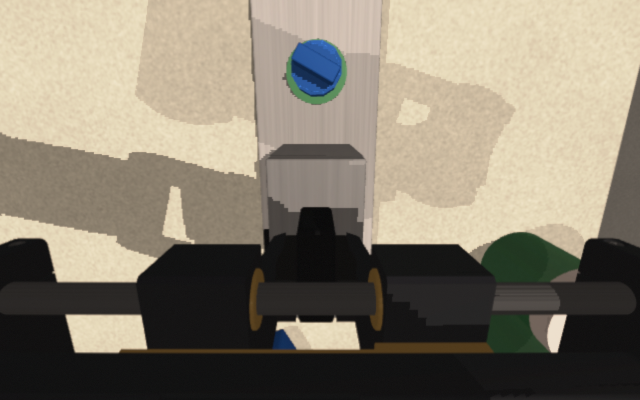

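w5: the small lid is on its jar at (315,65), and its bar top reads 0.1053, the same as the pillar. The gauge hangs over the rack at (315,190). Lowering it over the pillar.

>>> carry_out(
  motion="1 15 3 -0.4 0;1 30 3 -0.4 0;1 45 3 -0.4 0;1 45 3 -0.4 0",
)

```text
clock: 30.25
tcp_pos: [0.6434, -0.0774, 0.1698]
tool_rot: [0.005, 1.587, -0.006]
force: [-1.1, 0.8, -3.1]
gripper_width: 0.0157
```

```bash
python3 - <<'E'
from meas import *
st(); plan([.6449,-.0788,.141],-0.3)
E
```

```text
t30.2 tcp [643.4 -77.4 169.8] toolx [-1.650e-02 -3.000e-04 -9.999e-01] jawyaw -0.4 F [-1.1  0.8 -3.1] T [-0.07  0.09 -0.01] w 15.7 j [-0.3   0.61  1.1  -0.01  1.45 -0.29]
shift [28.8 -1.4  2. ] turn -0.002 (or +3.140) jawyaw -0.4 j6 -16.7 dj1 -0.1
```

>>> carry_out(
  motion="1 12 -1.4 2 0;1 22 -1.4 2 0;1 28 -1.4 2 0;1 31 -1.4 2 0;1 33 -1.4 2 0",
)

```text
clock: 30.75
tcp_pos: [0.6448, -0.0786, 0.137]
tool_rot: [0.006, 1.587, -0.006]
force: [-2.9, 4.0, 7.8]
gripper_width: 0.0156
```

```bash
python3 - <<'E'
from meas import *
st()
E
```

```text
t30.8 tcp [644.8 -78.6 137. ] toolx [-1.640e-02  1.000e-04 -9.999e-01] jawyaw -0.4 F [-2.9  4.   7.8] T [ 0.48  0.58 -0.02] w 15.6 j [-0.3   0.64  1.14 -0.    1.38 -0.29]
```

Leg contact at the expected height. I'll release so it stands square for a moment, then check.

>>> carry_out(
  motion="0.7 0 0 0 0;0.7 0 0 0 0;0.7 0 0 0 0;0.7 0 0 0 0;0.7 0 0 0 0",
)

```text
clock: 31.25
tcp_pos: [0.6449, -0.0787, 0.1372]
tool_rot: [0.006, 1.587, -0.006]
force: [0.0, -0.6, 0.2]
gripper_width: 0.0263
```

>>> carry_out(
  motion="0.7 0 0 0 0;0.7 0 0 0 0;0.7 0 0 0 0;0.7 0 0 0 0;0.7 0 0 0 0",
)

```text
clock: 31.75
tcp_pos: [0.6449, -0.0787, 0.1372]
tool_rot: [0.006, 1.587, -0.006]
force: [0.1, 0.1, 0.3]
gripper_width: 0.0265
```

```bash
python3 - <<'E'
from meas import *
st(); d=cam("scene"); np.savez("s1.npz",**d); P=cloud(d); Z=P[...,2]
c=d["img"][150:320,260:460]; cv2.imwrite("pics/s1.png",cv2.resize(c,None,fx=3.5,fy=3.5,interpolation=2)[:,:,::-1])
E
```

```text
t31.8 tcp [644.9 -78.7 137.2] toolx [-0.0162 -0.     -0.9999] jawyaw -0.4 F [0.1 0.1 0.3] T [-0.08  0.08  0.05] w 26.5 j [-0.3   0.64  1.14 -0.    1.38 -0.29]
```

View pics/s1.png

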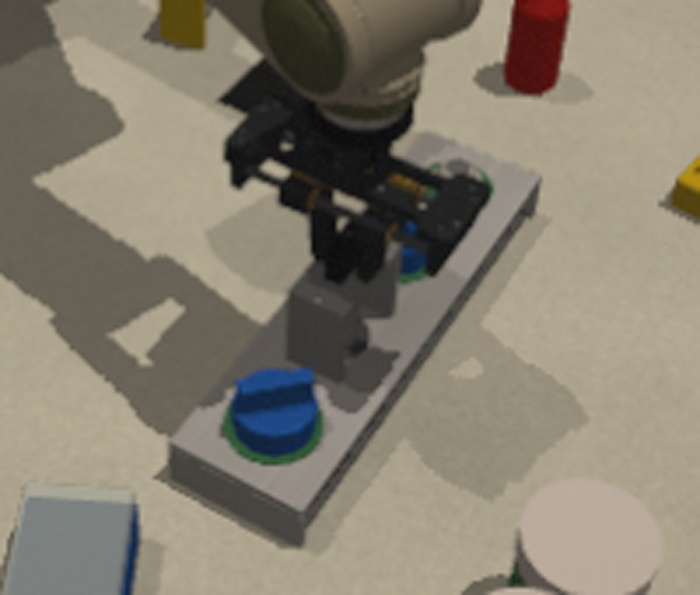

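The crop shows the gauge upright over the pillar between both lids, legs flat on the deck. Regrip, lift, and go to the large lid.

```bash
python3 - <<'E'
from meas import *
d=cam("wrist"); P=cloud(d); Z=P[...,2]
m=(abs(Z-.132)<.006)&(P[...,0]>.6)&(P[...,0]<.7)&(P[...,1]<.0)&(P[...,1]>-.13)
for b in blobs(d,m,100):
    q=P[b]; q=q[~np.isnan(q[:,2])]; A=np.c_[q[:,:2]-q[:,:2].mean(0),np.ones(len(q))]; k=np.linalg.lstsq(A,q[:,2],rcond=None)[0]; print(b.sum(),rect(q),"plane slopes,z",k.round(4),q.max(0).round(4),q.min(0).round(4))
E
```

```text
7260 ('c', [643.9, -65.3], 'wh', [69.7, 50.2], 'long-axis deg', 89.3) plane slopes,z [-0.001  -0.0083  0.1329] [ 0.6693 -0.0303  0.138 ] [ 0.6188 -0.1003  0.126 ]
```

>>> carry_out(
  motion="1 0 0 0 0;1 0 0 0 0;1 0 0 0 0;1 0 0 0 0;1 0 0 0 0",
)

```text
clock: 32.35
tcp_pos: [0.6449, -0.0787, 0.1372]
tool_rot: [0.006, 1.587, -0.006]
force: [-0.4, -0.9, 1.0]
gripper_width: 0.0156
```

>>> carry_out(
  motion="1 -20 0 0 0;1 -45 0 0 0;1 -70 0 0 0;1 -70 0 0 0;1 -70 0 0 0",
)

```text
clock: 32.85
tcp_pos: [0.6457, -0.0786, 0.206]
tool_rot: [0.006, 1.588, -0.005]
force: [0.6, 0.7, -4.4]
gripper_width: 0.0157
```

```bash
python3 - <<'E'
from meas import *
st(); plan([.6442,-.1838,.200],-0.3)
E
```

```text
t32.9 tcp [645.7 -78.6 206. ] toolx [-1.750e-02  4.000e-04 -9.998e-01] jawyaw -0.4 F [ 0.6  0.7 -4.4] T [-0.08  0.03 -0.05] w 15.7 j [-0.3   0.59  1.03 -0.    1.54 -0.29]
shift [   5.9 -105.3   -0.6] turn -0.002 (or +3.140) jawyaw -0.4 j6 -16.8 dj1 -9.0
```

>>> carry_out(
  motion="1 0 -50 0 0;1 0 -90 0 0;1 0 -106 -0.6 0;1 0 -106 -0.6 0;1 0 -106 -0.6 0",
)

```text
clock: 33.35
tcp_pos: [0.644, -0.1838, 0.2045]
tool_rot: [0.007, 1.59, -0.004]
force: [-0.3, -0.1, -5.1]
gripper_width: 0.0157
```

```bash
python3 - <<'E'
from meas import *
st(); plan([.6447,-.1846,.142],-0.3)
E
```

```text
t33.4 tcp [ 644.  -183.8  204.5] toolx [-0.0196  0.002  -0.9998] jawyaw -0.4 F [-0.3 -0.1 -5.1] T [-0.07  0.02 -0.05] w 15.7 j [-0.45  0.63  0.96 -0.01  1.57 -0.44]
shift [62.5 -0.9  2. ] turn -0.002 (or +3.140) jawyaw -0.4 j6 -25.5 dj1 -0.0
```

>>> carry_out(
  motion="1 15 -0.9 2 0;1 30 -0.9 2 0;1 42 -0.9 2 0;1 50 -0.9 2 0;1 50 -0.9 2 0",
)

```text
clock: 33.85
tcp_pos: [0.6447, -0.1837, 0.1534]
tool_rot: [0.007, 1.592, -0.003]
force: [-0.8, -0.5, -3.5]
gripper_width: 0.0155
```

```bash
python3 - <<'E'
from meas import *
st(); plan([.6449,-.1846,.137],-0.3)
E
```

```text
t33.9 tcp [ 644.7 -183.7  153.4] toolx [-0.0213  0.003  -0.9998] jawyaw -0.4 F [-0.8 -0.5 -3.5] T [0.02 0.14 0.  ] w 15.5 j [-0.45  0.67  1.04 -0.01  1.46 -0.44]
shift [16.4 -0.9  0.5] turn -0.001 (or +3.140) jawyaw -0.4 j6 -25.4 dj1 -0.1
```

>>> carry_out(
  motion="1 8 -0.9 0.5 0;1 14 -0.9 0.5 0;1 16 -0.9 0.5 0;1 17.5 -0.9 0.5 0;1 17.5 -0.9 0.5 0",
)

```text
clock: 34.35
tcp_pos: [0.6451, -0.1843, 0.1376]
tool_rot: [0.007, 1.59, -0.003]
force: [-2.9, 2.3, 6.3]
gripper_width: 0.0155
```

```bash
python3 - <<'E'
from meas import *
st()
E
```

```text
t34.4 tcp [ 645.1 -184.3  137.6] toolx [-0.0196  0.0026 -0.9998] jawyaw -0.4 F [-2.9  2.3  6.3] T [0.38 0.53 0.01] w 15.5 j [-0.45  0.68  1.06 -0.01  1.42 -0.44]
```

>>> carry_out(
  motion="0.7 0 0 0 0;0.7 0 0 0 0;0.7 0 0 0 0;0.7 0 0 0 0;0.7 0 0 0 0",
)

```text
clock: 34.85
tcp_pos: [0.6451, -0.1844, 0.1375]
tool_rot: [0.007, 1.591, -0.003]
force: [-0.5, -0.1, 0.3]
gripper_width: 0.0263
```

>>> carry_out(
  motion="0.7 0 0 0 0;0.7 0 0 0 0;0.7 0 0 0 0;0.7 0 0 0 0;0.7 0 0 0 0",
)

```text
clock: 35.35
tcp_pos: [0.6451, -0.1844, 0.1375]
tool_rot: [0.007, 1.591, -0.003]
force: [-0.3, -0.2, 0.1]
gripper_width: 0.0264
```

```bash
cat >> meas.py <<'E'
def bridge(y0):
    st(); d=cam("wrist"); P=cloud(d); Z=P[...,2]
    m=(abs(Z-.132)<.006)&(P[...,0]>.6)&(P[...,0]<.7)&(abs(P[...,1]-y0)<.055)
    for b in blobs(d,m,100):
        q=P[b]; A=np.c_[q[:,:2]-q[:,:2].mean(0),np.ones(len(q))]; k=np.linalg.lstsq(A,q[:,2],rcond=None)[0]; print(b.sum(),rect(q),"plane",k.round(4),"ymax",q[:,1].max().round(4))
E
python3 -c "
from meas import *
bridge(-.183)"
```

```text
t35.4 tcp [ 645.1 -184.4  137.5] toolx [-0.0197  0.0026 -0.9998] jawyaw -0.4 F [-0.3 -0.2  0.1] T [-0.07 -0.01 -0.  ] w 26.4 j [-0.45  0.68  1.06 -0.01  1.42 -0.44]
7342 ('c', [643.8, -170.8], 'wh', [70.9, 50.2], 'long-axis deg', 89.4) plane [ 0.0006 -0.0081  0.1329] ymax -0.1352
```

>>> carry_out(
  motion="1 0 0 0 0;1 0 0 0 0;1 0 0 0 0;1 0 0 0 0;1 0 0 0 0",
)

```text
clock: 35.9
tcp_pos: [0.6451, -0.1845, 0.1375]
tool_rot: [0.007, 1.59, -0.003]
force: [-1.0, 0.5, 0.1]
gripper_width: 0.0156
```

>>> carry_out(
  motion="1 -20 0 0 0;1 -45 0 0 0;1 -74 0 0 0;1 -74 0 0 0;1 -74 0 0 0",
)

```text
clock: 36.4
tcp_pos: [0.6463, -0.1845, 0.2102]
tool_rot: [0.007, 1.592, -0.003]
force: [-1.3, 0.7, -3.0]
gripper_width: 0.0155
```

```bash
python3 - <<'E'
from meas import *
st(); plan([.6455,.0256,.210],-0.3)
E
```

```text
t36.4 tcp [ 646.3 -184.5  210.2] toolx [-0.0209  0.0031 -0.9998] jawyaw -0.4 F [-1.3  0.7 -3. ] T [-0.04  0.05 -0.02] w 15.5 j [-0.45  0.63  0.94 -0.01  1.59 -0.45]
shift [  0.9 210.1  -2.1] turn -0.001 (or +3.141) jawyaw -0.4 j6 -25.5 dj1 18.2
```

Bridge height and slope match the pillar exactly (0.1329). Next, the small lid.

>>> carry_out(
  motion="1 -4 50 -1 0;1 -6 100 -1 0;1 -6 150 -2 0;1 -6 195 -2 0;1 -6 209 -2 0",
)

```text
clock: 36.9
tcp_pos: [0.6445, 0.029, 0.2145]
tool_rot: [0.005, 1.596, 0.002]
force: [1.3, -0.7, -4.0]
gripper_width: 0.0157
```

>>> carry_out(
  motion="1 0 0 0 0;1 0 0 0 0",
)

```text
clock: 37.1
tcp_pos: [0.6441, 0.0287, 0.2127]
tool_rot: [0.005, 1.599, 0.002]
force: [0.2, -0.6, -3.1]
gripper_width: 0.0158
```

```bash
python3 - <<'E'
from meas import *
st(); plan([.6458,.0248,.155],-0.3)
E
```

```text
t37.1 tcp [644.1  28.7 212.7] toolx [-0.0281  0.0048 -0.9996] jawyaw -0.1 F [ 0.2 -0.6 -3.1] T [-0.11  0.04  0.05] w 15.8 j [-0.14  0.58  1.03  0.    1.56 -0.14]
shift [57.6 -4.2  3.4] turn 0.003 (or -3.138) jawyaw -0.1 j6 -7.9 dj1 -0.4
```

>>> carry_out(
  motion="1 12 -4.2 3.4 0;1 28 -4.2 3.4 0;1 45 -4.2 3.4 0;1 56 -4.2 3.4 0;1 56 -4.2 3.4 0",
)

```text
clock: 37.6
tcp_pos: [0.6453, 0.0234, 0.1543]
tool_rot: [0.007, 1.603, 0.001]
force: [-0.9, -0.0, -3.9]
gripper_width: 0.0154
```

```bash
python3 - <<'E'
from meas import *
st(); plan([.6460,.0246,.137],-0.3)
E
```

```text
t37.6 tcp [645.3  23.4 154.3] toolx [-0.0318  0.0051 -0.9995] jawyaw -0.2 F [-0.9 -0.  -3.9] T [-0.09  0.12 -0.04] w 15.4 j [-0.15  0.63  1.12  0.    1.43 -0.14]
shift [17.3  1.1  1.3] turn 0.002 (or -3.140) jawyaw -0.2 j6 -8.2 dj1 0.1
```

>>> carry_out(
  motion="1 8 1.1 1.3 0;1 14 1.1 1.3 0;1 17 1.1 1.3 0;1 18.5 1.1 1.3 0;1 18.5 1.1 1.3 0",
)

```text
clock: 38.1
tcp_pos: [0.6464, 0.0239, 0.1379]
tool_rot: [0.006, 1.6, -0.0]
force: [-3.8, -3.8, 7.9]
gripper_width: 0.0156
```

>>> carry_out(
  motion="0.7 0 0 0 0;0.7 0 0 0 0;0.7 0 0 0 0;0.7 0 0 0 0;0.7 0 0 0 0",
)

```text
clock: 38.6
tcp_pos: [0.6464, 0.024, 0.1377]
tool_rot: [0.006, 1.6, 0.0]
force: [0.2, -1.0, 0.3]
gripper_width: 0.0266
```

>>> carry_out(
  motion="0.7 0 0 0 0;0.7 0 0 0 0;0.7 0 0 0 0;0.7 0 0 0 0;0.7 0 0 0 0",
)

```text
clock: 39.1
tcp_pos: [0.6464, 0.024, 0.1377]
tool_rot: [0.006, 1.6, 0.0]
force: [-0.3, -0.6, 0.5]
gripper_width: 0.0265
```

```bash
python3 -c "
from meas import *
bridge(.027)"
```

```text
t39.1 tcp [646.4  24.  137.7] toolx [-0.0292  0.0036 -0.9996] jawyaw -0.2 F [-0.3 -0.6  0.5] T [-0.04 -0.03  0.03] w 26.5 j [-0.15  0.64  1.14 -0.    1.39 -0.14]
7289 ('c', [643.9, 37.2], 'wh', [70.5, 50.2], 'long-axis deg', 89.6) plane [-0.     -0.0053  0.133 ] ymax 0.0724
```

Small lid: bridge at 0.1330 and level, the same as the pillar. Taking the gauge back to the mat.

>>> carry_out(
  motion="1 0 0 0 0;1 0 0 0 0;1 0 0 0 0;1 0 0 0 0;1 0 0 0 0",
)

```text
clock: 39.65
tcp_pos: [0.6464, 0.024, 0.1378]
tool_rot: [0.006, 1.6, 0.0]
force: [-0.4, 0.9, 0.2]
gripper_width: 0.0158
```

>>> carry_out(
  motion="1 -20 0 0 0;1 -45 0 0 0;1 -80 0 0 0;1 -85 0 0 0;1 -85 0 0 0",
)

```text
clock: 40.15
tcp_pos: [0.6489, 0.0237, 0.2223]
tool_rot: [0.005, 1.6, 0.0]
force: [-0.2, 0.3, -3.6]
gripper_width: 0.0156
```

```bash
python3 - <<'E'
from meas import *
st(); plan([.4229,.2332,.22],-2)
E
```

```text
t40.1 tcp [648.9  23.7 222.3] toolx [-0.0288  0.0035 -0.9996] jawyaw -0.2 F [-0.2  0.3 -3.6] T [-0.07  0.02 -0.02] w 15.6 j [-0.15  0.58  1.   -0.    1.59 -0.14]
shift [   9.6  208.7 -226.5] turn 0.032 (or -3.110) jawyaw -0.2 j6 -8.1 dj1 26.8
```

>>> carry_out(
  motion="1 4 104 -113 0;1 4 104 -113 0;1 4 104 -113 0;1 4 104 -113 0;1 4 104 -113 0",
)

```text
clock: 40.65
tcp_pos: [0.5349, 0.1289, 0.2204]
tool_rot: [0.004, 1.602, 0.001]
force: [0.4, -0.6, -3.8]
gripper_width: 0.0156
```

>>> carry_out(
  motion="1 4 104 -113 0.03;1 4 104 -113 0.03;1 4 104 -113 0.03;1 4 104 -113 0.03;1 4 104 -113 0.03",
)

```text
clock: 41.15
tcp_pos: [0.4221, 0.2332, 0.2196]
tool_rot: [0.026, 1.603, -0.022]
force: [0.6, -0.6, -3.5]
gripper_width: 0.0156
```

```bash
python3 - <<'E'
from meas import *
st(); plan([.4232,.2332,.11],-2)
E
```

```text
t41.1 tcp [422.1 233.2 219.6] toolx [-0.0323  0.0027 -0.9995] jawyaw -1.8 F [ 0.6 -0.6 -3.5] T [-0.04  0.01  0.03] w 15.6 j [0.25 0.29 1.49 0.01 1.39 0.28]
shift [ 1.095e+02 -1.000e-01  4.600e+00] turn 0.004 (or -3.137) jawyaw -1.8 j6 16.1 dj1 -0.1
```

>>> carry_out(
  motion="1 35 0 2 0;1 70 0 4 0;1 100 0 4.6 0;1 115 0 4.6 0;1 115 0 4.6 0",
)

```text
clock: 41.65
tcp_pos: [0.4235, 0.2318, 0.102]
tool_rot: [0.027, 1.607, -0.026]
force: [-0.5, 0.6, -3.4]
gripper_width: 0.0158
```

>>> carry_out(
  motion="1 6 0 0 0;1 11 0 0 0;1 14 0 0 0;1 16.5 0 0 0;1 16.5 0 0 0",
)

```text
clock: 42.15
tcp_pos: [0.4237, 0.231, 0.088]
tool_rot: [0.025, 1.604, -0.026]
force: [-6.0, -9.6, 22.5]
gripper_width: 0.0158
```

```bash
python3 - <<'E'
from meas import *
st()
E
```

```text
t42.1 tcp [423.7 231.   88. ] toolx [-3.340e-02 -1.000e-04 -9.994e-01] jawyaw -1.9 F [-6.  -9.6 22.5] T [-1.47  1.15  0.16] w 15.8 j [0.25 0.45 1.68 0.01 1.04 0.28]
```

>>> carry_out(
  motion="1 -0.5 0 0 0;0.6 -0.5 0 0 0;0.6 -0.5 0 0 0;0.6 -0.5 0 0 0;0.6 -0.5 0 0 0",
)

```text
clock: 42.65
tcp_pos: [0.4238, 0.2311, 0.0884]
tool_rot: [0.025, 1.604, -0.026]
force: [0.2, -0.4, -0.6]
gripper_width: 0.0352
```

>>> carry_out(
  motion="0.6 -30 0 0 0;0.3 -70 0 0 0;0 -110 0 0 0;0 -130 0 0 0;0 -130 0 0 0",
)

```text
clock: 43.15
tcp_pos: [0.4292, 0.2314, 0.2208]
tool_rot: [0.026, 1.599, -0.025]
force: [0.2, 0.3, -0.5]
gripper_width: 0.0649
```

>>> carry_out(
  motion="0 -10 -50 0 0;0 -10 -60 0 0;0 -10 -60 0 0;0 -10 -60 0 0",
)

```text
clock: 43.55
tcp_pos: [0.4274, 0.1718, 0.2299]
tool_rot: [0.027, 1.6, -0.025]
force: [-0.3, -0.7, -0.4]
gripper_width: 0.0882
```

```bash
python3 - <<'E'
from meas import *
st(); d=cam("wrist"); save(d,"w6.png"); report(d,"w"); t=cam("top"); report(t,"top"); save(t,"t6.png")
E
```

```text
t43.5 tcp [427.4 171.8 229.9] toolx [-0.0295  0.0016 -0.9996] jawyaw -1.9 F [-0.3 -0.7 -0.4] T [-0.05  0.02  0.05] w 88.2 j [0.12 0.24 1.53 0.01 1.4  0.15]
w green [513. 208.] [645.4 131.4] [67.  67.3]
w deck ('c', [641.9, 117.7], 'wh', [143.4, 116.2], 'long-axis deg', 90.0) 0.051077376633124116
w rims [529. 217.] 900 ('c', [642.7, 133.0], 'wh', [35.5, 31.6], 'long-axis deg', 60.4) 0.0751 [136. 123. 112.]
w grip [130.  81.] 1355 ('c', [274.1, 273.2], 'wh', [44.7, 17.3], 'long-axis deg', 98.6) 0.1186 [24. 22. 20.]
w grip [311. 126.] 1039 ('c', [421.8, 232.2], 'wh', [43.8, 15.7], 'long-axis deg', 88.4) 0.1189 [32. 30. 29.]
w bridge [159.  84.] 4154 ('c', [274.6, 273.2], 'wh', [92.5, 51.3], 'long-axis deg', 98.4) 0.0829 [187. 145.  38.]
w bridge [313. 122.] 4313 ('c', [420.1, 231.7], 'wh', [92.0, 54.0], 'long-axis deg', 87.9) 0.083 [138. 128. 121.]
w mat 5456 ('c', [420.3, 235.9], 'wh', [139.5, 109.0], 'long-axis deg', 88.0)
top green [263. 139.] [643.1 130.8] [63.4 64. ]
top green [382. 144.] [ 640.6 -183.1] [70.6 73.9]
top green [304. 142.] [642.5  25.7] [53.9 54.7]
top deck ('c', [64
[... 643 characters left out ...]
ms [304. 136.] 144 ('c', [640.8, 25.5], 'wh', [44.1, 40.7], 'long-axis deg', 67.3) 0.0771 [42. 54. 78.]
top rims [262. 136.] 140 ('c', [641.5, 129.4], 'wh', [36.8, 30.2], 'long-axis deg', 0.4) 0.073 [85. 81. 76.]
top rims [344. 138.] 18 ('c', [632.0, -78.3], 'wh', [25.6, 9.5], 'long-axis deg', 81.7) 0.0737 [49. 47. 45.]
top bridge [201. 228.] 54 ('c', [411.4, 272.3], 'wh', [26.6, 13.1], 'long-axis deg', 177.8) 0.0808 [82. 78. 75.]
top bridge [215. 230.] 32 ('c', [403.8, 237.2], 'wh', [27.1, 7.3], 'long-axis deg', 90.6) 0.0816 [73. 69. 65.]
top mat 204 ('c', [417.3, 172.5], 'wh', [109.2, 16.4], 'long-axis deg', 1.6)
top mat 1167 ('c', [359.9, 135.8], 'wh', [165.9, 71.6], 'long-axis deg', 0.0)
```

View pics/w6.png

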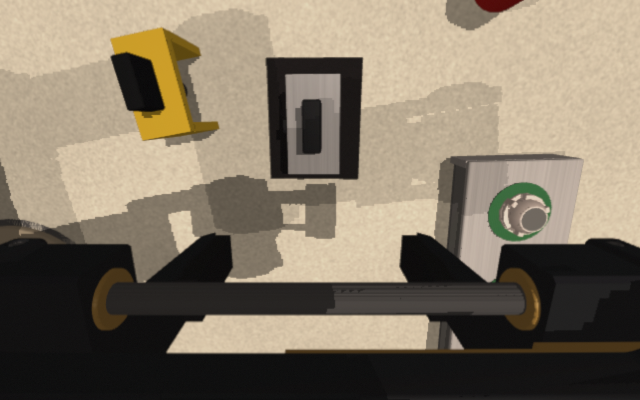

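View pics/t6.png

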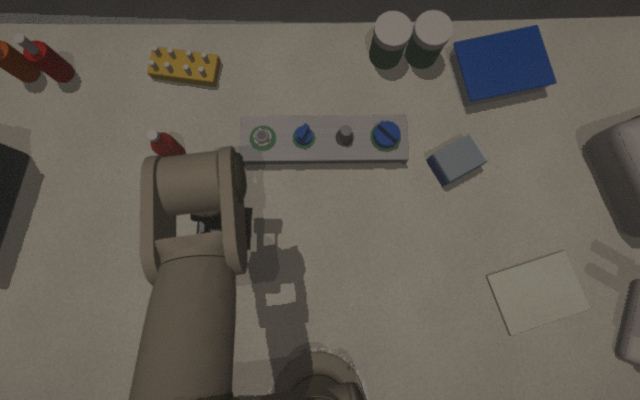

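The gauge stands upright within about 4 mm of the mat's centre. Both lid bars read the same height as the pillar top (0.103), and nothing else has moved.

```bash
python3 -c "
from h import *
r.close_job()"
```

```text
the job is handed in; nothing more can be done
```

The job is done and handed in at about 44 s on the robot's clock. Only the large and small lids were on the bench; there was no medium lid.

- **Lids:** I screwed each onto its own jar by turning it backward until it dropped to about 6 mm, then forward until it was tight. Tightening torque ended at about 0.8 N m. The last top view put both grip bars at the pillar's height (about 0.103 m on that camera's depth scale).
- **Gauge checks:** I set the grey gauge on the pillar, then the large lid, then the small lid, and let go of it for about 1 s each time. The bridge measured level at 0.1329, 0.1329 and 0.1330 m. The foot's slide can't be read directly, so I judged both lids fully home from these heights.
- **Gauge back on its mat:** It stands upright, about 4 mm off the mat's centre along y.

- **Disagreement:** The fixed top and side cameras differed by about 6 mm in x, so I used the wrist camera for every position I acted on.
- **Tilt:** The tool slowly tilted by up to about 2° as the moves added up. The gauge still stood level once released.

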